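# Seat a model rocket in the fin-gluing jig

## Robot

A 6-joint arm with a two-finger parallel gripper is mounted at the origin on the work surface. World frame = base frame: x ahead of the robot, y to its left, z up, the work surface at z = 0. Lengths are in mm, angles in rad, forces in N, time in s.
With the tool pointing down it reaches from about 275 to 875 mm from the base axis. Payload 12.5 kg.
Tool frame: the origin (TCP) lies at the very end of the fingers, on their centre line; the grasp point (between the pads) lies 19 mm behind it; z points along the fingers, y is the line along which they close (so a half turn about z gives the same grasp; the last joint's range is limited). The gripper opens to 85 mm and grips with 20 to 120 N. Pads are 22 mm wide; open, the fingers measure 114 mm over their backs; the gripper's body (76 mm by 85 mm) begins 54 mm behind the grasp point. The pads swing forward as they close: fully open they stand 13 mm farther back than shut.
Start: joints at [1.029, 0.351, 1.652, -0, 1.139, -0.085], TCP at [242.561, 493.608, 231.29] pointing down, gripper open.
Joint ranges: [-2.75, 2.75], [-0.79, 2.1], [0.01, 2.65], [-1.57, 4.71], [0.07, 3.14], [-2.87, 2.87]. Speed limits (rad/s): [2.22, 2.22, 2.79, 3.14, 3.14, 3.14].

## Interface

Orientations are given as a unit quaternion [w, x, y, z].
In Python, from workcell import robot gives the robot as it stands.
- The arm moves only by the shell command python3 -m crank 'ROWS'. ROWS is JSON, a list of rows, each an object of numbers: "gripper": the opening in per cent of the stroke, from 0 (shut) to 100 (fully open); "tx", "ty", "tz": the shift along the tool's x, y, z in m; "roll": the turn about the tool's z in degrees. In form: [{"gripper": .., "tx": .., "ty": .., "tz": .., "roll": ..}, ...]. A call has 1 to 8 rows; each row shifts and turns the commanded pose from where the row before left it, along the tool's axes as they then stand; what a row does not reach is not made up. A row lasts 1/10 s, in which the tool goes at most 50 mm and 8.59 degrees, less where a joint would pass 70% of its speed; a pose out of reach is approached as far as the arm can. A call is refused whole if a number of a shift passes 0.05 or a number of a turn 8.59, either way. A call with a gripper value outside its range is refused whole. The fingers move at their own pace and stop on an object; the grip force is fixed at half the most. Time passes only in rows, so rows that do not move let the fingers close. It gives the time, the measured TCP pose, the force, the opening and the grip force at its end, in the units of the state.
- robot.get_obs(): the state, without advancing time (a new reading comes with each control period).
- robot.camera(name): name is "side" or "top" or "wrist"; returns the picture (400x640x3 uint8, red, green, blue); there is no depth.
- robot.camera_params(name): a dict with "vfov" (degrees; the focal length in pixels is half the picture's height over the tangent of half this angle, whatever the lens; pixels are square), "cx", "cy" (the principal point, pixels), "origin" and "orientation" of the camera in the world. Camera axes: x right, y down, z forward; pixel columns grow to the right and rows downward; lengths in mm; the calibration is good to about 2 mm. The wrist camera is an equidistant fisheye: a pixel r from the principal point sees the ray r / f radians off the axis. A picture is of the moment at which its call begins: read the wrist's pose just before it. camera_params takes no time and is no camera call; for the wrist camera it gives the pose at the moment of the call.
- robot.hand_in(): hands the job in; it is judged then, once.
The state is a dict: "clock": time; "qpos": joint angles; "joint_vel": joint speeds; "joint_efforts": joint torques, N m; "position": TCP position; "tcp_rot": TCP orientation; "wrist_force": force on the tool from outside, world axes, zero at the start; "moment": the same for the moment, N m; "finger_gap": opening from 0.0 (shut) to 1.0 (fully open); "grasp_force": force on a finger pad.
Only numpy, scipy, OpenCV 4.12 (cv2) and the standard library are available. Lean on these libraries where they do the work, as an engineer would, in place of code of your own. Each camera call takes 0.05 s, during which the arm holds its last target. There are 200 camera calls.

## Task

Pick the model rocket off its wooden rest and lay it in the near, open end of the jig's aluminium V-groove, nose pointing at the blue hood. Then slide it gently along the groove, in under the wire rack, until it has pushed the stop pin inside the hood fully in, taking care not to press hard against the stop. Let go of it there; do not bump the jig or its rack, and leave everything else where it stands.

Things in the scene. Friction and masses are not known exactly. Their poses are not given: they have to be found in the camera images.
- rocket_mid (a point): model rocket: rigid white tube 30 mm in diameter, 110 mm long overall, with orange bands, a flat black tail end and a short orange blunt nose; about 0.28 to 0.52 kg. Point half-way along it on its axis (tail face 55 mm behind, nose face 55 mm ahead; the last 15 mm at the nose taper to 18 mm). x axis along the rocket towards the nose. At the start it lies level on the rest, its axis 50 mm above the table
- rocket_nose (a point): centre of the rocket's flat nose face, 55 mm ahead of its middle
- jig: fixed jig on a 12 mm base. Origin on the table under the loading place; x along the groove to the hood, z up. 90-degree aluminium V-groove at y = 0: a rocket in it has its axis at z = 50 mm; edges at z = 44 mm, 64 mm wide over all. Groove from x = -50 to -28 and 28 to 178 mm; the gap about x = 0 leaves room for fingers beside and under a rocket laid with its middle at x = 0
- rack_edge (a point): middle of the near lower edge of the jig's rack of thin steel wires over the groove: x = 80, z = 187 mm in the jig frame; the rack runs on to x = 234 mm, y = -119 to 119 mm, legs at its corners. With the rocket home its flat tail face is 8 to 30 mm inside this edge, so an upright gripper cannot follow; a tool leaning back 35 to 40 degrees can
- hood_mouth (a point): centre of the open mouth of the blue hood at the groove's far end, on the groove's axis: x = 175, z = 50 mm in the jig frame. The hood is 60 mm long, 72 mm wide, its top 92 mm above the table; it hides the stop pin
- feeler (a joint): stop pin in the hood, on the groove's axis: 0 = out, 0.010 m = fully in, at its solid end. Stiff, stays where pushed. Sliding the rocket alone takes about 1 to 4 N, pushing the pin as well up to about 10 N, then the force rises steeply: 12 to 15 N at the tool means home. Where it stands along the groove varies by 22 mm. Its orange tail shows behind the hood. Over 18 N on the pin is too hard
- rest: fixed wooden rest, 105 x 75 mm, origin on the table under its centre, x along its V-notches: two V-notched supports 22 mm long at x = -50 to -28 and 28 to 50 mm, 39 mm high at the sides and 44 mm at the notch edges, base 12 mm thick; free gap between them under the rocket's middle
- glue_mid (a point): white glue bottle, orange cap, 40 mm across, 110 mm tall; point at its centre
- tape_mid (a point): yellow roll of tape lying flat, 90 mm across, 25 mm high; point at its centre
- droid_mid (a point): small white and orange ball-shaped toy robot, 64 mm across, 87 mm tall; point 45 mm up
- cone0_mid (a point): orange nose cone, 34 mm across, 58 mm tall, standing in the blue tray; point at its centre
- cone1_mid (a point): the same in grey
Not all that is in view belongs to the job. Leave any green or purple look-alike of the part that bears rocket_mid alone.

How it is judged (in metres and radians):
On the way:
1. the rocket lies in the near part of the groove, the stop pin not yet touched (y of rocket_mid in the frame of jig between -0.004 and 0.004 m and z of rocket_mid in the frame of jig between 0.046 and 0.054 m and angle between the x axis of rocket_mid and the x axis of jig, either way round below 0.05 rad and value of joint feeler below 0.001 m and x of rocket_mid in the frame of jig between -0.03 and 0.11 m), for 0.2 s.
At the end, for the whole second after the job is handed in: The stop pin is pushed in by at least 8.5 of its 10 mm, and the rocket lies at rest in the groove under the rack, nose in the hood, on the groove's axis within 4 mm and 0.05 rad (y of rocket_mid in the frame of jig between -0.004 and 0.004 m and z of rocket_mid in the frame of jig between 0.046 and 0.054 m and angle between the x axis of rocket_mid and the x axis of jig, either way round below 0.05 rad and value of joint feeler above 0.0085 m and x of rocket_nose in the frame of jig above 0.19 m and linear speed of rocket below 0.01 m/s); the robot touches nothing.
It fails at once if the rocket is pressed on the stop pin with more than 18 N (contact force between rocket and feeler above 18 N).
It fails at once if the robot bumps the jig or its rack with more than 20 N (contact force between any of the arm, the fingers and jig above 20 N).
It fails at once if a bystander is moved by more than 20 mm (distance of any of glue_mid, tape_mid, droid_mid, cone0_mid, cone1_mid from where it was at the start of the episode above 0.02 m).
It also fails if it takes over 61 s, if anything falls off the work surface, if the arm or the gripper's body presses on something with over 40 N, if the wrist force passes 120 N, or if a joint passes its speed limit or range.

## Working session

There is one attempt and no reset: what is moved stays moved. The work goes in short steps, Python scripts to look and compute and a shell command to move; the robot and the scene stay as the last step left them, time stands still between calls to the robot, and variables do not carry over. Pictures are saved under pics/ and viewed, at most 10 in all, crops included, and the job is handed in when it is done.

```bash
mkdir -p pics; ls; python3 - <<'E'
from workcell import robot
import cv2
o=robot.get_obs();print(o)
for n in("side","top","wrist"):
    print(n,robot.camera_params(n)); cv2.imwrite(f"pics/{n}0.png",robot.camera(n)[:,:,::-1])
E
```

```text
pics
{'clock': 0.0, 'qpos': array([ 1.02943299e+00,  3.51249716e-01,  1.65245225e+00,  1.07166643e-05,
        1.13913813e+00, -8.46131010e-02]), 'joint_vel': array([-7.18934182e-04,  1.44721816e-03, -1.78591738e-03, -2.12530428e-04,
        3.62509929e-04,  7.48773228e-05]), 'joint_efforts': array([-7.39800198e-04, -5.06086600e+01, -2.91428804e+01, -1.37044594e-05,
        4.30037733e-03,  2.32147289e-05]), 'position': array([242.3664289 , 493.32407406, 230.7403515 ]), 'tcp_rot': array([-1.96674642e-04,  2.26397271e-01,  9.74034849e-01, -5.91921101e-04]), 'wrist_force': array([0.45217921, 0.31768506, 0.35747998]), 'moment': array([ 0.01967468, -0.01195305,  0.00880268]), 'grasp_force': 0.0, 'finger_gap': 1.0031583771655497}
side {'vfov': 46.158425108044455, 'cx': 315.3913869836223, 'cy': 190.91120007552001, 'origin': array([ -45.65857137, -611.33169816,  947.37420754]), 'orientation': array([-0.36428936,  0.86133309, -0.32636095,  0.13743034])}
top {'vfov': 42.0118874196521, 'cx': 319.3947910358178, 'cy': 193.45669378328466, 'origin': array([ 356.72162988,   16.85324217, 1715.55154441]), 'orientation': array([-0.0391607 ,  0.71280805, -0.69895862,  0.04275478])}
wrist {'vfov': 65.70646984690485, 'cx': 316.61468678626244, 'cy': 199.75694460094763, 'origin': array([181.67464721, 523.21633696, 372.17605632]), 'orientation': array([0.11445058, 0.84136394, 0.52353088, 0.07016559])}
```

```bash
python3 - <<'E'
import cv2,numpy as np
a=cv2.imread("pics/top0.png");b=cv2.imread("pics/side0.png");
cv2.imwrite("pics/top1.png",cv2.resize(a,(800,500),interpolation=cv2.INTER_CUBIC))
cv2.imwrite("pics/side1.png",cv2.resize(b,(800,500),interpolation=cv2.INTER_CUBIC))
E
```

```text
(no output)
```

View pics/top1.png

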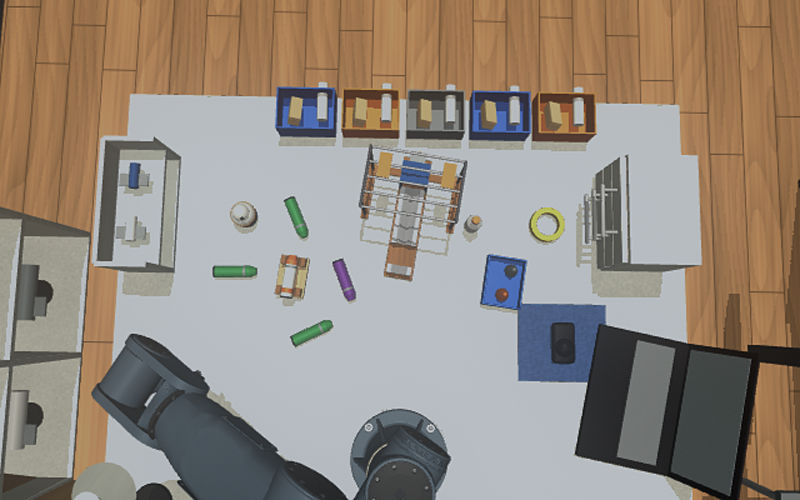

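View pics/side1.png

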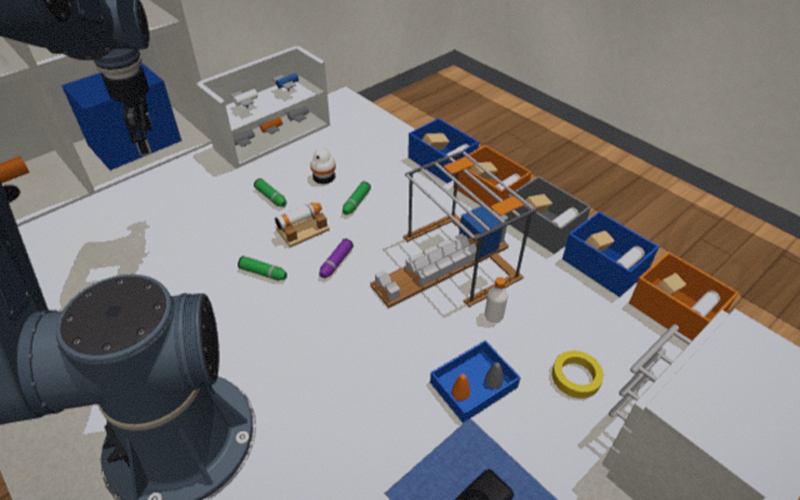

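The top view shows the white and orange rocket on its wooden rest at (293,278). Green look-alikes are at (235,271), (296,217) and (312,332), and a purple one at (344,280). The one on the rest fits the description: white tube, orange bands, wooden rest. The jig runs from (398,270) to the hood at (415,172). Next is one enlarged crop to confirm.

```bash
cat > h.py <<'E'
import numpy as np,cv2
from workcell import robot
from scipy.spatial.transform import Rotation as R
def rot(q): return R.from_quat([q[1],q[2],q[3],q[0]])
def ray(p,u,v,fish=False):
    f=200/np.tan(np.radians(p["vfov"])/2); x=np.array([(u-p["cx"])/f,(v-p["cy"])/f])
    if fish:
        r=np.hypot(*x); d=np.r_[x/r*np.sin(r) if r>0 else x,np.cos(r)]
    else: d=np.r_[x,1]
    return p["origin"],rot(p["orientation"]).apply(d/np.linalg.norm(d))
def plane(p,u,v,z,fish=False):
    o,d=ray(p,u,v,fish); return o+d*(z-o[2])/d[2]
def proj(p,X,fish=False):
    f=200/np.tan(np.radians(p["vfov"])/2); c=rot(p["orientation"]).inv().apply(np.array(X,float)-p["origin"])
    if fish:
        r=np.hypot(c[0],c[1]); t=np.arctan2(r,c[2]); return np.array([p["cx"]+f*t*c[0]/r,p["cy"]+f*t*c[1]/r])
    return np.array([p["cx"]+f*c[0]/c[2],p["cy"]+f*c[1]/c[2]])
E
python3 - <<'E'
import cv2,numpy as np
a=cv2.imread("pics/top0.png");b=cv2.imread("pics/side0.png")
r=cv2.resize(a[197:247,210:260],(400,400),interpolation=cv2.INTER_CUBIC)
s=cv2.resize(a[110:230,280:380],(333,400),interpolation=cv2.INTER_CUBIC)
cv2.imwrite("pics/c1.png",np.hstack([r,s]))
E
```

```text
(no output)
```

View pics/c1.png

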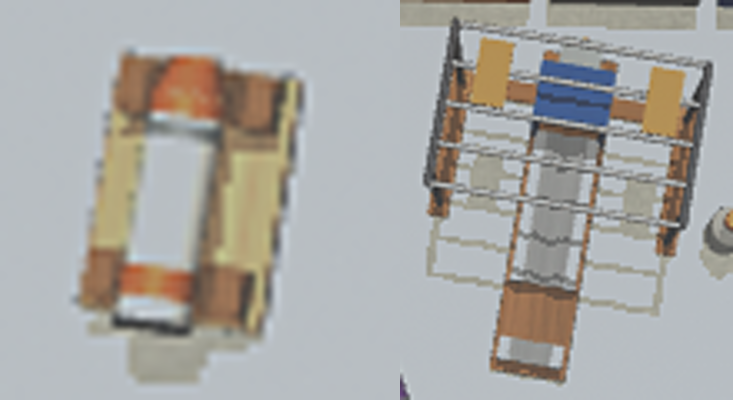

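The crop confirms the target: a white tube with orange bands on the wooden rest, orange nose up at crop (192,60) and black tail at (150,322). On the jig, the near groove piece is at crop (530,352), the gap is brown, and the hood top is blue with corners near (546,60) to (605,128).

```bash
python3 - <<'E'
from h import *
p=robot.camera_params("top")
f=lambda x,y:(210+x/8,197+y/8)
g=lambda x,y:(280+(x-400)/3.33,110+y/3.33)
n=plane(p,*f(192,58),50);t=plane(p,*f(150,324),50)
print("rocket",n,t,(n+t)/2,np.linalg.norm(n-t),np.degrees(np.arctan2(n[1]-t[1],n[0]-t[0])))
# hood by blue mask
im=cv2.imread("pics/top0.png");hsv=cv2.cvtColor(im,cv2.COLOR_BGR2HSV)
m=cv2.inRange(hsv,(100,120,60),(125,255,255));m2=np.zeros_like(m);m2[123:152,315:350]=m[123:152,315:350]
v,u=np.nonzero(m2);pts=np.array([plane(p,a+.0,b+.0,92)[:2] for a,b in zip(u,v)],np.float32)
print("hood",cv2.minAreaRect(pts))
for nm,q,z in [("base near L",(491,366),12),("base near R",(565,382),12),("groove near end c",(528,364),36),("gap start",(535,338),36),("gap end",(540,283),36),("groove at hood",(568,130),36)]:
    print(nm,plane(p,*g(*q),z).round(1))
a,b=np.array([plane(p,*g(*q),44)[:2] for q in [(497,340),(569,345)]]);print(np.linalg.norm(a-b),(a+b)/2)
E
```

```text
rocket [510.39234958 283.50187509  50.        ] [403.77572509 296.13969734  50.        ] [457.08403733 289.82078621  50.        ] 107.36302515131874 -6.7600233160167305
hood ((725.6836547851562, -26.248889923095703), (69.38011932373047, 51.15911865234375), 81.52400207519531)
base near L [467.2  47.9  12. ]
base near R [452.9 -25.1  12. ]
groove near end c [468.3  11.7  36. ]
gap start [493.7   5.4  36. ]
gap end [547.5   1.5  36. ]
groove at hood [699.7 -23.2  36. ]
69.72476270894299 [488.64873858   7.26163962]
```

The rocket is near (457,290) with yaw about -6.8°. The jig origin is near (522,3.6) with yaw about -8.4°, and two estimates of it agree. I'll move above the rocket and look from there.

```bash
python3 -m crank '[{"tx":-0.035,"ty":-0.011},{"tx":-0.035,"ty":-0.011},{"tx":-0.035,"ty":-0.011},{"tx":-0.035,"ty":-0.011},{"tx":-0.035,"ty":-0.011},{"tx":-0.035,"ty":-0.011},{"tx":-0.035,"ty":-0.011},{"tx":-0.035,"ty":-0.011}]'; python3 -m crank '[{"roll":-6.5},{"roll":-6.5},{"roll":-6.5},{"roll":0}]'; python3 - <<'E'
from h import *
p=robot.camera_params("wrist");im=robot.camera("wrist")[:,:,::-1];cv2.imwrite("pics/w1.png",im)
print({k:(v.tolist() if hasattr(v,'tolist') else v) for k,v in p.items()})
E
```

```text
{'vfov': 65.70646984690485, 'cx': 316.61468678626244, 'cy': 199.75694460094763, 'origin': [181.68734329122148, 523.2374357274482, 372.249985892576], 'orientation': [0.11441311883015837, 0.8413690643448517, 0.5235209705438758, 0.0702390860121545]}validation failed for argument at $[0]...
validation failed for argument at $[0]...
```

View pics/w1.png

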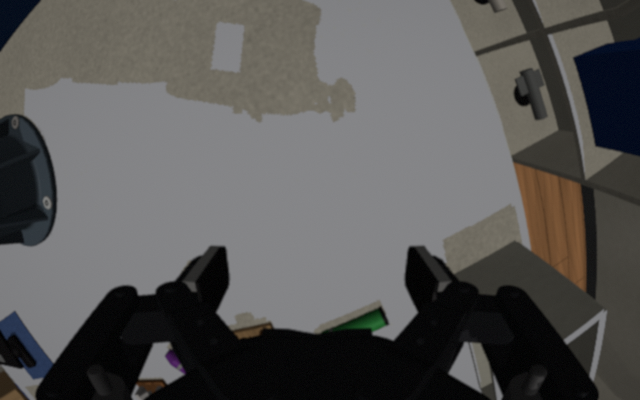

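The calls were refused, so the arm hasn't moved; the picture shows only the start view, with the fingers at (210,270) and (425,270). Every row probably needs all five keys.

```bash
python3 -m crank '[{"gripper":100,"tx":-0.035,"ty":-0.011,"tz":0,"roll":0},{"gripper":100,"tx":-0.035,"ty":-0.011,"tz":0,"roll":0},{"gripper":100,"tx":-0.035,"ty":-0.011,"tz":0,"roll":0},{"gripper":100,"tx":-0.035,"ty":-0.011,"tz":0,"roll":0},{"gripper":100,"tx":-0.035,"ty":-0.011,"tz":0,"roll":0},{"gripper":100,"tx":-0.035,"ty":-0.011,"tz":0,"roll":0},{"gripper":100,"tx":-0.035,"ty":-0.011,"tz":0,"roll":0},{"gripper":100,"tx":-0.035,"ty":-0.011,"tz":0,"roll":0}]'; python3 -m crank '[{"gripper":100,"tx":0,"ty":0,"tz":0,"roll":-6.5},{"gripper":100,"tx":0,"ty":0,"tz":0,"roll":-6.5},{"gripper":100,"tx":0,"ty":0,"tz":0,"roll":-6.5},{"gripper":100,"tx":0,"ty":0,"tz":0,"roll":0}]'; python3 - <<'E'
from h import *
p=robot.camera_params("wrist");im=robot.camera("wrist")[:,:,::-1];cv2.imwrite("pics/w2.png",im)
o=robot.get_obs();print(o["position"],o["qpos"],rot(o["tcp_rot"]).as_matrix())
E
```

```text
clock: 1.0
position: [455.9, 289.9, 231.2]
tcp_rot: [-0.0, 0.226, 0.974, -0.0]
wrist_force: [-0.6, 1.3, 0.7]
finger_gap: 0.999
grasp_force: 0.0
clock: 1.4
position: [455.0, 291.0, 231.1]
tcp_rot: [-0.0, 0.057, 0.998, -0.0]
wrist_force: [0.4, -0.1, 0.5]
finger_gap: 1.001
grasp_force: 0.0
[454.98772741 291.07738686 231.15945599] [ 4.82959747e-01  3.33122722e-01  1.67728278e+00 -5.08966228e-05
  1.13145723e+00 -9.68981151e-01] [[-9.92947551e-01  1.18554266e-01 -2.17800366e-04]
 [ 1.18554303e-01  9.92947556e-01 -1.66221887e-04]
 [ 1.96558027e-04 -1.90870786e-04 -9.99999962e-01]]
```

View pics/w2.png

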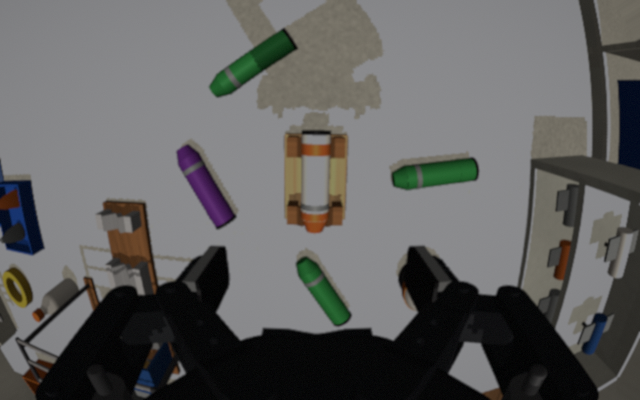

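The wrist view shows the rocket on the rest, with its tail at (316,131) and nose at (314,232). Purple is at (205,187) and the greens surround it. The jig's near end is at (120,215).

```bash
python3 - <<'E'
from h import *
p=robot.camera_params("wrist")
P=lambda u,v,z:plane(p,u,v,z,True)
im=cv2.imread("pics/w2.png").astype(int)
# white tube: bright & between 290..345
for v in (165,175,185,195):
    print(v,im[v,295:340].sum(1).tolist())
n,t=P(314.5,232,50),P(316.5,131,65);print(n,t)
E
```

```text
165 [334, 341, 346, 351, 352, 342, 316, 314, 346, 379, 406, 413, 418, 420, 421, 421, 420, 421, 421, 421, 422, 421, 419, 421, 420, 421, 421, 420, 419, 416, 412, 397, 368, 333, 298, 314, 346, 362, 366, 363, 353, 348, 340, 340, 340]
175 [331, 342, 345, 348, 354, 342, 318, 318, 349, 382, 406, 417, 416, 419, 421, 420, 420, 423, 422, 421, 423, 421, 421, 421, 420, 422, 420, 423, 420, 416, 404, 391, 360, 322, 303, 322, 345, 361, 364, 360, 350, 344, 337, 338, 341]
185 [335, 341, 346, 352, 351, 343, 321, 321, 354, 386, 407, 415, 418, 423, 422, 421, 419, 422, 417, 422, 421, 423, 421, 420, 423, 421, 420, 422, 417, 414, 405, 383, 353, 330, 335, 348, 356, 365, 364, 357, 348, 342, 337, 335, 339]
195 [225, 231, 236, 238, 242, 253, 281, 319, 358, 389, 407, 415, 417, 423, 421, 421, 423, 420, 420, 421, 419, 420, 419, 421, 420, 423, 420, 421, 419, 412, 398, 374, 330, 280, 257, 259, 277, 295, 302, 299, 292, 281, 266, 245, 239]
[512.76988965 281.38005012  50.        ] [402.05590121 296.99693601  65.        ]
```

```bash
python3 - <<'E'
from h import *
p=robot.camera_params("wrist")
P=lambda u,v,z:plane(p,u,v,z,True)
a,b=P(315.8,165,52),P(315.0,195,52)
d=(b-a)[:2];d/=np.linalg.norm(d);print("yaw",np.degrees(np.arctan2(d[1],d[0])),a,b)
n,t=P(314.5,232.5,56),P(316.5,130.5,63);print(n,t,(n-t)[:2]@d)
m=(n+t)[:2]/2; m=a[:2]+d*((m-a[:2])@d);print("mid",m)
o=robot.get_obs();M=rot(o["tcp_rot"]).as_matrix();print("tool shift",M.T@(np.r_[m,31]-o["position"]))
# jig origin from wrist: near end base plate corners
for q in [(103,203),(145,200)]: print(P(*q,12))
E
```

```text
yaw -8.413853279732708 [437.9089932  291.91989059  52.        ] [469.99353705 287.17413035  52.        ]
[511.03014756 281.63896166  56.        ] [401.65151377 297.0427805   63.        ] 110.45531063788881
mid [456.31950774 289.19671371]
tool shift [ -1.58469286  -1.67131697 200.15947103]
[454.25199625 -21.32905214  12.        ]
[459.07839545  56.88290718  12.        ]
```

```bash
python3 -m crank '[{"gripper":100,"tx":-0.0016,"ty":-0.0017,"tz":0.025,"roll":1.6},{"gripper":100,"tx":0,"ty":0,"tz":0.025,"roll":0},{"gripper":100,"tx":0,"ty":0,"tz":0.025,"roll":0},{"gripper":100,"tx":0,"ty":0,"tz":0.025,"roll":0},{"gripper":100,"tx":0,"ty":0,"tz":0.025,"roll":0},{"gripper":100,"tx":0,"ty":0,"tz":0.025,"roll":0},{"gripper":100,"tx":0,"ty":0,"tz":0.025,"roll":0},{"gripper":100,"tx":0,"ty":0,"tz":0.025,"roll":0}]'; python3 -m crank '[{"gripper":100,"tx":0,"ty":0,"tz":0,"roll":0},{"gripper":0,"tx":0,"ty":0,"tz":0,"roll":0},{"gripper":0,"tx":0,"ty":0,"tz":0,"roll":0},{"gripper":0,"tx":0,"ty":0,"tz":0,"roll":0},{"gripper":0,"tx":0,"ty":0,"tz":0,"roll":0},{"gripper":0,"tx":0,"ty":0,"tz":0,"roll":0},{"gripper":0,"tx":0,"ty":0,"tz":0,"roll":0},{"gripper":0,"tx":0,"ty":0,"tz":0,"roll":0}]'
```

```text
clock: 2.25
position: [456.4, 289.3, 30.3]
tcp_rot: [0.0, 0.074, 0.997, 0.0]
wrist_force: [-0.0, -0.0, -0.1]
finger_gap: 0.994
grasp_force: 0.0
clock: 3.05
position: [456.8, 289.0, 32.4]
tcp_rot: [0.0, 0.072, 0.997, -0.0]
wrist_force: [-1.3, -4.9, 9.4]
finger_gap: 0.333
grasp_force: 58.4
```

```bash
python3 -m crank '[{"gripper":0,"tx":0,"ty":0,"tz":-0.015,"roll":0},{"gripper":0,"tx":0,"ty":0,"tz":-0.025,"roll":0},{"gripper":0,"tx":0,"ty":0,"tz":-0.03,"roll":0},{"gripper":0,"tx":0,"ty":0,"tz":-0.03,"roll":0},{"gripper":0,"tx":0,"ty":0,"tz":-0.03,"roll":0},{"gripper":0,"tx":0,"ty":0,"tz":-0.03,"roll":0},{"gripper":0,"tx":0,"ty":0,"tz":-0.02,"roll":0},{"gripper":0,"tx":0,"ty":0,"tz":0,"roll":0}]'; python3 -m crank '[{"gripper":0,"tx":-0.006,"ty":-0.034,"tz":0,"roll":0},{"gripper":0,"tx":-0.006,"ty":-0.034,"tz":0,"roll":0},{"gripper":0,"tx":-0.006,"ty":-0.034,"tz":0,"roll":0},{"gripper":0,"tx":-0.006,"ty":-0.034,"tz":0,"roll":0},{"gripper":0,"tx":-0.006,"ty":-0.034,"tz":0,"roll":0},{"gripper":0,"tx":-0.006,"ty":-0.034,"tz":0,"roll":0},{"gripper":0,"tx":-0.005,"ty":-0.034,"tz":0,"roll":0},{"gripper":0,"tx":-0.005,"ty":-0.034,"tz":0,"roll":0}]';  python3 -m crank '[{"gripper":0,"tx":0,"ty":0,"tz":0,"roll":0},{"gripper":0,"tx":0,"ty":0,"tz":0,"roll":0}]';python3 - <<'E'
from h import *
p=robot.camera_params("wrist");im=robot.camera("wrist")[:,:,::-1]
import pickle;pickle.dump(p,open("w3.pkl","wb"));cv2.imwrite("pics/w3.png",im)
o=robot.get_obs();print(o["position"],o["qpos"])
im=robot.camera("top")[:,:,::-1];cv2.imwrite("pics/top2.png",im)
E
```

```text
clock: 3.85
position: [457.3, 289.8, 214.6]
tcp_rot: [0.002, 0.072, 0.997, 0.001]
wrist_force: [0.4, -0.2, -4.4]
finger_gap: 0.333
grasp_force: 60.5
clock: 4.65
position: [461.9, 12.2, 210.4]
tcp_rot: [-0.001, 0.072, 0.997, 0.0]
wrist_force: [1.0, 0.2, -4.0]
finger_gap: 0.329
grasp_force: 60.6
clock: 4.85
position: [462.2, 13.1, 210.5]
tcp_rot: [-0.001, 0.073, 0.997, 0.0]
wrist_force: [0.1, -0.3, -4.8]
finger_gap: 0.334
grasp_force: 60.9
[462.30773035  13.70068103 210.63782479] [-7.12290483e-02  2.17537102e-01  1.89038620e+00  2.97851549e-04
  1.03493922e+00 -1.49718704e+00]
```

View pics/w3.png

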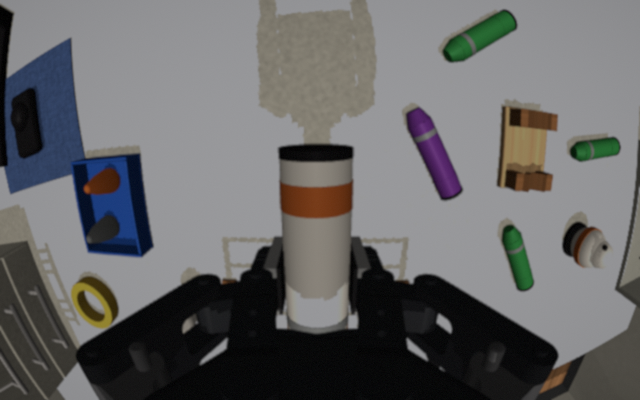

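The wrist view shows the rocket held squarely, tail at (316,152), with the jig hidden behind it. I'll refine the jig's pose from the fixed views taken at the start.

```bash
python3 - <<'E'
import cv2,numpy as np
a=cv2.imread("pics/top0.png");b=cv2.imread("pics/side0.png")
r=cv2.resize(a[150:230,295:345],(375,600),interpolation=cv2.INTER_CUBIC)
s=cv2.resize(b[160:250,290:352],(413,600),interpolation=cv2.INTER_CUBIC)
cv2.imwrite("pics/c2.png",np.hstack([r,s]))
E
```

```text
(no output)
```

View pics/c2.png

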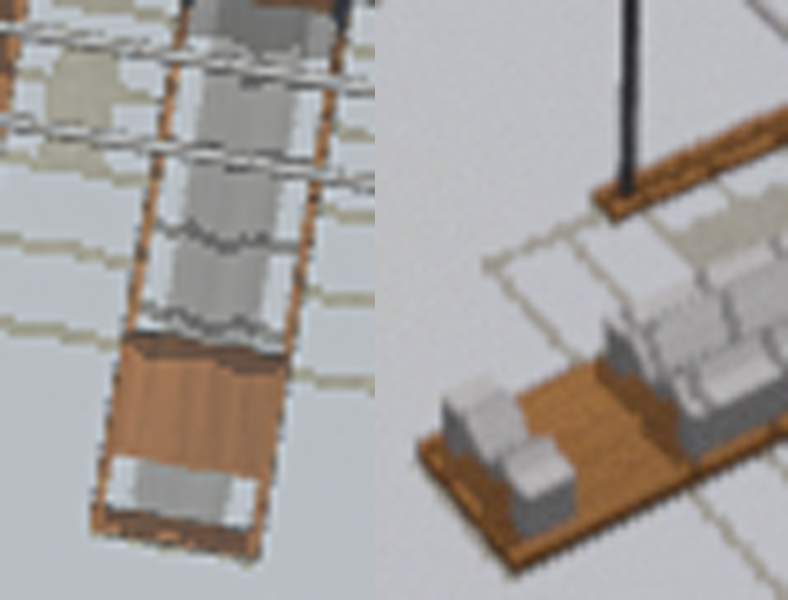

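The crop shows, on the left (top view), the near groove piece at crop (107..262, 458..530) and the long piece's near edge from (128,335) to (285,357). The V reads as a grey band between light flats.

```bash
python3 - <<'E'
from h import *
p=robot.camera_params("top")
T=lambda x,y,z:plane(p,295+x/7.5-.5+.5/7.5,150+y/7.5-.5+.5/7.5,z)
for q in [(105,512),(254,530),(112,457),(265,478),(126,334),(287,357),(182,0),(347,22)]: print(q,T(*q,44).round(1))
for l,r in [((112,457),(265,478)),((105,512),(254,530)),((126,334),(287,357)),((158,140),(325,165))]:
  a,b=T(*l,44),T(*r,44);print("width",np.linalg.norm(a-b),"mid",(a+b)/2)
# grey V band centre
im=cv2.imread("pics/top0.png").astype(int)
p2=robot.camera_params("side")
S=lambda x,y,z:plane(p2,290+(x-375)/6.667-.4,160+y/6.667-.4,z)
for n,q,z in [("near L base",(418,445),12),("near R base",(513,562),12),("postL near-outer top",(444,388),44),("postR near-inner",(508,452),44),("postR near-outer top",(518,488),44),("postR far-outer top",(575,465),44),("postL far outer",(485,362),44),("postR far-inner",(555,437),44)]: print(n,S(*q,z).round(1))
def jig(o,yaw,X):
    c,s=np.cos(yaw),np.sin(yaw);return np.array([o[0]+c*X[0]-s*X[1],o[1]+s*X[0]+c*X[1],X[2]])
o=(522.5,3.6);yaw=np.radians(-8.4)
for X in [(-50,32,44),(-50,-32,44),(-28,32,44),(-28,-32,44),(28,32,44),(28,-32,44)]:
    W=jig(o,yaw,X);a=proj(p,W);b=proj(p2,W);print(X,W.round(1),((a-(295-.5,150-.5))*7.5).round(),((b-(289.6,159.6))*6.667+(375,0)).round())
E
```

```text
(105, 512) [471.9  43.5  44. ]
(254, 530) [465.4 -20.5  44. ]
(112, 457) [495.6  41.   44. ]
(265, 478) [487.8 -24.8  44. ]
(126, 334) [548.8  36.1  44. ]
(287, 357) [540.2 -33.4  44. ]
(182, 0) [695.5  14.8  44. ]
(347, 22) [687.3 -57.1  44. ]
width 66.25635562440067 mid [491.70697617   8.09730346  44.        ]
width 64.28684491345778 mid [468.6584926  11.509291   44.       ]
width 70.02987414276988 mid [544.52121023   1.35981067  44.        ]
width 73.13436492774306 mid [628.92332359 -12.22623569  44.        ]
near L base [463.5  43.6  12. ]
near R base [452.5 -26.7  12. ]
postL near-outer top [472.7  37.3  44. ]
postR near-inner [469.7  -4.5  44. ]
postR near-outer top [460.6 -20.7  44. ]
postR far-outer top [484.5 -26.4  44. ]
postL far outer [493.8  37.2  44. ]
postR far-inner [488.3 -10.7  44. ]
(-50, 32, 44) [477.7  42.6  44. ] [108. 499.] [445. 374.]
(-50, -32, 44) [468.4 -20.8  44. ] [255. 524.] [533. 478.]
(-28, 32, 44) [499.5  39.3  44. ] [117. 449.] [492. 352.]
(-28, -32, 44) [490.1 -24.   44. ] [264. 473.] [582. 454.]
(28, 32, 44) [554.9  31.2  44. ] [138. 321.] [610. 297.]
(28, -32, 44) [545.5 -32.1  44. ] [285. 345.] [701. 395.]
```

```bash
python3 -m crank '[{"gripper":0,"tx":-0.019,"ty":-0.0008,"tz":0,"roll":0},{"gripper":0,"tx":-0.019,"ty":-0.0008,"tz":0,"roll":0},{"gripper":0,"tx":-0.019,"ty":-0.0008,"tz":0,"roll":0},{"gripper":0,"tx":0,"ty":0,"tz":0.03,"roll":0},{"gripper":0,"tx":0,"ty":0,"tz":0.03,"roll":0},{"gripper":0,"tx":0,"ty":0,"tz":0.03,"roll":0},{"gripper":0,"tx":0,"ty":0,"tz":0.03,"roll":0},{"gripper":0,"tx":0,"ty":0,"tz":0.03,"roll":0}]';  python3 -m crank '[{"gripper":0,"tx":0,"ty":0,"tz":0.01,"roll":0},{"gripper":0,"tx":0,"ty":0,"tz":0,"roll":0}]';python3 - <<'E'
from h import *
p=robot.camera_params("wrist");im=robot.camera("wrist")[:,:,::-1]
import pickle;pickle.dump(p,open("w4.pkl","wb"));
o=robot.get_obs();print(o["position"],o["qpos"])
cv2.imwrite("pics/w4.png",cv2.resize(im[100:330,200:440],None,fx=2.5,fy=2.5,interpolation=cv2.INTER_CUBIC))
E
```

```text
clock: 5.75
position: [518.7, 4.0, 59.9]
tcp_rot: [-0.0, 0.071, 0.997, 0.0]
wrist_force: [0.7, 1.1, -3.9]
finger_gap: 0.329
grasp_force: 61.0
clock: 5.95
position: [518.2, 3.6, 50.3]
tcp_rot: [-0.001, 0.072, 0.997, 0.0]
wrist_force: [0.3, 0.1, -3.6]
finger_gap: 0.332
grasp_force: 60.7
[519.03562172   3.41655034  51.58500794] [-8.31349359e-02  5.58549573e-01  1.86103069e+00  2.88706220e-05
  7.22331670e-01 -1.51038089e+00]
```

View pics/w4.png

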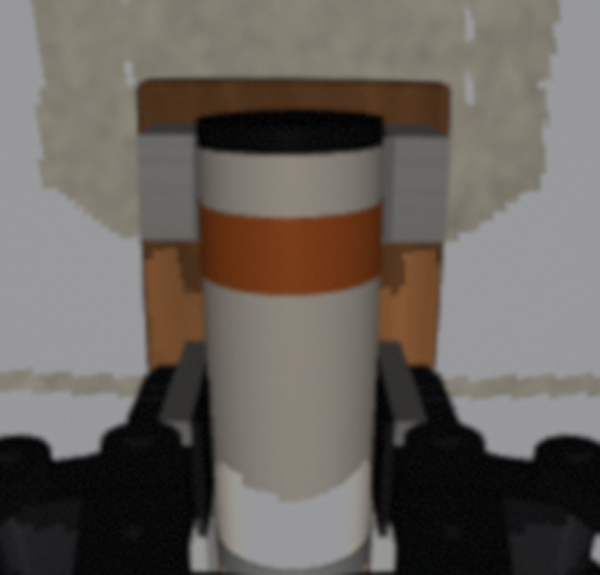

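The near view shows the groove posts spanning crop columns 137 to 448 (centre 292.5) and the tube 200 to 383 (centre 291.5), so it's centred and parallel. Lowering now.

```bash
python3 -m crank '[{"gripper":0,"tx":0,"ty":0,"tz":0.008,"roll":0},{"gripper":0,"tx":0,"ty":0,"tz":0.007,"roll":0},{"gripper":0,"tx":0,"ty":0,"tz":0.002,"roll":0},{"gripper":0,"tx":0,"ty":0,"tz":0,"roll":0}]';  python3 -m crank '[{"gripper":0,"tx":0,"ty":0,"tz":0.0015,"roll":0},{"gripper":0,"tx":0,"ty":0,"tz":0,"roll":0}]'
```

```text
clock: 6.4
position: [518.8, 2.9, 34.2]
tcp_rot: [-0.0, 0.072, 0.997, 0.0]
wrist_force: [0.7, -0.5, -3.7]
finger_gap: 0.335
grasp_force: 60.9
clock: 6.6
position: [519.2, 2.9, 33.1]
tcp_rot: [0.0, 0.072, 0.997, 0.0]
wrist_force: [0.4, 1.0, -1.6]
finger_gap: 0.329
grasp_force: 61.3
```

```bash
python3 -m crank '[{"gripper":0,"tx":0,"ty":0,"tz":0.001,"roll":0},{"gripper":45,"tx":0,"ty":0,"tz":0,"roll":0},{"gripper":70,"tx":0,"ty":0,"tz":0,"roll":0},{"gripper":100,"tx":0,"ty":0,"tz":0,"roll":0},{"gripper":100,"tx":0,"ty":0,"tz":0,"roll":0},{"gripper":100,"tx":0,"ty":0,"tz":0,"roll":0},{"gripper":100,"tx":0,"ty":0,"tz":0,"roll":0}]'; python3 -m crank '[{"gripper":100,"tx":0,"ty":0,"tz":-0.03,"roll":0},{"gripper":100,"tx":0,"ty":0,"tz":-0.03,"roll":0},{"gripper":100,"tx":0,"ty":0,"tz":-0.03,"roll":0},{"gripper":100,"tx":0,"ty":0,"tz":-0.03,"roll":0},{"gripper":100,"tx":0,"ty":0,"tz":-0.03,"roll":0},{"gripper":0,"tx":0.03,"ty":0,"tz":-0.03,"roll":0},{"gripper":0,"tx":0.04,"ty":0,"tz":-0.03,"roll":0},{"gripper":0,"tx":0,"ty":0,"tz":0,"roll":0}]'; python3 - <<'E'
from h import *
p=robot.camera_params("wrist");im=robot.camera("wrist")[:,:,::-1]
import pickle;pickle.dump(p,open("w5.pkl","wb"));cv2.imwrite("pics/w5.png",im)
hsv=cv2.cvtColor(np.ascontiguousarray(im),cv2.COLOR_BGR2HSV)
m=cv2.inRange(hsv,(0,0,0),(180,90,45))
t=cv2.imread("pics/w5.png")
for n in("side","top"): cv2.imwrite(f"pics/{n}5.png",robot.camera(n)[:,:,::-1])
a=cv2.imread("pics/side5.png")
cv2.imwrite("pics/c5.png",np.hstack([cv2.resize(a[120:260,280:440],(400,350)),cv2.resize(t,(400,350))]))
E
```

```text
clock: 7.3
position: [518.9, 2.9, 31.8]
tcp_rot: [0.0, 0.072, 0.997, -0.0]
wrist_force: [0.2, -0.4, 0.9]
finger_gap: 0.997
grasp_force: 0.0
clock: 8.1
position: [447.9, 13.4, 245.3]
tcp_rot: [0.002, 0.072, 0.997, 0.0]
wrist_force: [1.1, 0.1, -0.8]
finger_gap: 0.518
grasp_force: 0.0
```

View pics/c5.png

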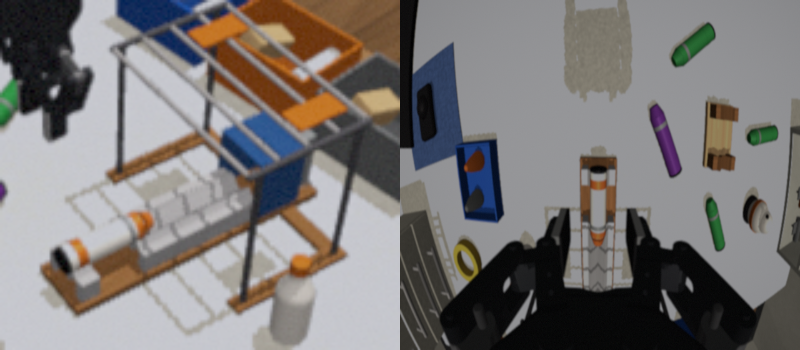

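The rocket lies in the groove, side crop (60,255) tail to (145,220) nose, and nothing else has moved. The moves have no tilt term. I'll try reaching past the arm's limit, high above the scene along the groove's bearing, to see whether the arm leans there.

```bash
python3 -m crank '[{"gripper":0,"tx":0,"ty":-0.015,"tz":-0.04,"roll":0},{"gripper":0,"tx":0,"ty":-0.015,"tz":-0.04,"roll":0},{"gripper":0,"tx":0,"ty":-0.015,"tz":-0.04,"roll":0},{"gripper":0,"tx":0,"ty":-0.015,"tz":-0.04,"roll":0},{"gripper":0,"tx":-0.03,"ty":-0.017,"tz":0,"roll":0},{"gripper":0,"tx":-0.05,"ty":0,"tz":0,"roll":0},{"gripper":0,"tx":-0.05,"ty":0,"tz":0,"roll":0},{"gripper":0,"tx":-0.05,"ty":0,"tz":0,"roll":0}]'; python3 -m crank '[{"gripper":0,"tx":-0.05,"ty":0,"tz":0,"roll":0},{"gripper":0,"tx":-0.05,"ty":0,"tz":0,"roll":0},{"gripper":0,"tx":-0.05,"ty":0,"tz":0,"roll":0},{"gripper":0,"tx":-0.05,"ty":0,"tz":0,"roll":0},{"gripper":0,"tx":-0.05,"ty":0,"tz":0,"roll":0},{"gripper":0,"tx":-0.03,"ty":0,"tz":0,"roll":0},{"gripper":0,"tx":0,"ty":0,"tz":0,"roll":0}]'; python3 - <<'E'
from h import *
o=robot.get_obs();print(o["qpos"],rot(o["tcp_rot"]).as_matrix()[:,2])
E
```

```text
clock: 9.05
position: [619.2, -89.9, 399.8]
tcp_rot: [-0.001, 0.072, 0.997, 0.0]
wrist_force: [-0.1, 0.5, 0.2]
finger_gap: -0.004
grasp_force: 0.0
clock: 9.75
position: [827.9, -120.9, 392.1]
tcp_rot: [0.002, 0.072, 0.997, 0.0]
wrist_force: [0.8, -0.4, -1.0]
finger_gap: -0.0
grasp_force: 0.0
[-2.00763602e-01  1.05884675e+00  4.79402248e-02  6.05407987e-04
  2.03171564e+00 -1.62661125e+00] [ 3.13603053e-03 -8.48541897e-05 -9.99995079e-01]
```

```bash
python3 -m crank '[{"gripper":0,"tx":-0.05,"ty":0,"tz":0,"roll":0},{"gripper":0,"tx":-0.05,"ty":0,"tz":0,"roll":0},{"gripper":0,"tx":-0.05,"ty":0,"tz":0,"roll":0},{"gripper":0,"tx":-0.05,"ty":0,"tz":0,"roll":0}]'; python3 - <<'E'
from h import *
o=robot.get_obs();print(o["qpos"],rot(o["tcp_rot"]).as_matrix()[:,2])
E
```

```text
clock: 10.15
position: [879.0, -128.0, 344.1]
tcp_rot: [0.056, 0.072, 0.996, -0.004]
wrist_force: [-0.6, -0.8, -0.1]
finger_gap: 0.003
grasp_force: 0.0
[-0.19884904  1.13088959  0.02058284  0.00647512  1.87799551 -1.6228422 ] [ 0.11089633 -0.01605094 -0.99370236]
```

It leans: 6° outward along the groove's bearing. More of the same.

```bash
python3 -m crank '[{"gripper":0,"tx":-0.05,"ty":0,"tz":0,"roll":0},{"gripper":0,"tx":-0.05,"ty":0,"tz":0,"roll":0},{"gripper":0,"tx":-0.05,"ty":0,"tz":0,"roll":0},{"gripper":0,"tx":-0.05,"ty":0,"tz":0,"roll":0},{"gripper":0,"tx":-0.05,"ty":0,"tz":0,"roll":0},{"gripper":0,"tx":-0.05,"ty":0,"tz":0,"roll":0},{"gripper":0,"tx":-0.05,"ty":0,"tz":0,"roll":0},{"gripper":0,"tx":-0.05,"ty":0,"tz":0,"roll":0}]'; python3 - <<'E'
from h import *
o=robot.get_obs();print(o["qpos"],rot(o["tcp_rot"]).as_matrix())
E
```

```text
clock: 10.95
position: [954.0, -138.9, 313.7]
tcp_rot: [0.17, 0.071, 0.983, -0.012]
wrist_force: [-0.3, -0.7, 0.7]
finger_gap: 0.002
grasp_force: 0.0
[-0.19772737  1.18167301  0.0207096   0.01786748  1.59744041 -1.62043023] [[-9.32191309e-01  1.44029206e-01  3.32076724e-01]
 [ 1.35683778e-01  9.89573437e-01 -4.83148496e-02]
 [-3.35573054e-01  1.87417007e-05 -9.42014185e-01]]
```

```bash
python3 -m crank '[{"gripper":0,"tx":-0.05,"ty":0,"tz":0,"roll":0},{"gripper":0,"tx":-0.05,"ty":0,"tz":0,"roll":0},{"gripper":0,"tx":-0.05,"ty":0,"tz":0,"roll":0},{"gripper":0,"tx":-0.05,"ty":0,"tz":0,"roll":0},{"gripper":0,"tx":-0.05,"ty":0,"tz":0,"roll":0},{"gripper":0,"tx":-0.05,"ty":0,"tz":0,"roll":0},{"gripper":0,"tx":-0.05,"ty":0,"tz":0,"roll":0},{"gripper":0,"tx":-0.05,"ty":0,"tz":0,"roll":0}]'; python3 -m crank '[{"gripper":0,"tx":-0.05,"ty":0,"tz":0,"roll":0},{"gripper":0,"tx":-0.05,"ty":0,"tz":0,"roll":0}]'; python3 - <<'E'
from h import *
o=robot.get_obs();print(o["qpos"],rot(o["tcp_rot"]).as_matrix())
E
```

```text
clock: 11.75
position: [997.7, -145.1, 372.7]
tcp_rot: [0.284, 0.069, 0.956, -0.021]
wrist_force: [0.6, 0.2, -0.2]
finger_gap: 0.004
grasp_force: 0.0
clock: 11.95
position: [1003.4, -145.9, 397.3]
tcp_rot: [0.31, 0.069, 0.948, -0.022]
wrist_force: [0.5, -1.1, 0.4]
finger_gap: 0.002
grasp_force: 0.0
[-0.19866419  1.13038238  0.01284072  0.03274384  1.36646531 -1.62124471] [[-7.98037465e-01  1.43886362e-01  5.85177682e-01]
 [ 1.16017102e-01  9.89594217e-01 -8.51076850e-02]
 [-5.91334285e-01 -2.85021762e-05 -8.06426539e-01]]
```

The lean is 36° at azimuth -8.3°, which is what I need. Now back and down behind the rocket's tail, holding this orientation.

```bash
python3 -m crank '[{"gripper":0,"tx":0.012,"ty":0,"tz":-0.009,"roll":0},{"gripper":0,"tx":0.02,"ty":0.004,"tz":-0.015,"roll":0},{"gripper":0,"tx":0.036,"ty":0.006,"tz":-0.0265,"roll":0},{"gripper":0,"tx":0.036,"ty":0.006,"tz":-0.0265,"roll":0},{"gripper":0,"tx":0.036,"ty":0.006,"tz":-0.0265,"roll":0},{"gripper":0,"tx":0.036,"ty":0.006,"tz":-0.0265,"roll":0},{"gripper":0,"tx":0.036,"ty":0.006,"tz":-0.0265,"roll":0},{"gripper":0,"tx":0.036,"ty":0.006,"tz":-0.0265,"roll":0}]'; python3 -m crank '[{"gripper":0,"tx":0.036,"ty":0.006,"tz":-0.0265,"roll":0},{"gripper":0,"tx":0.036,"ty":0.006,"tz":-0.0265,"roll":0},{"gripper":0,"tx":0.036,"ty":0.006,"tz":-0.0265,"roll":0},{"gripper":0,"tx":0.036,"ty":0.006,"tz":-0.0265,"roll":0},{"gripper":0,"tx":0.036,"ty":0.006,"tz":-0.0265,"roll":0},{"gripper":0,"tx":0,"ty":0,"tz":0,"roll":0}]'; python3 - <<'E'
from h import *
o=robot.get_obs();M=rot(o["tcp_rot"]).as_matrix();print(o["qpos"],o["position"],M)
print(M.T@(np.array([435.8,15.3,o["position"][2]])-o["position"]),M.T@[0,0,1])
E
```

```text
clock: 12.75
position: [733.2, -69.5, 400.8]
tcp_rot: [0.31, 0.069, 0.948, -0.022]
wrist_force: [0.8, -0.0, 0.2]
finger_gap: -0.0
grasp_force: 0.0
clock: 13.35
position: [514.9, -7.1, 402.2]
tcp_rot: [0.311, 0.068, 0.948, -0.022]
wrist_force: [0.5, -0.0, 0.3]
finger_gap: 0.003
grasp_force: 0.0
[-0.08715199 -0.13225335  1.90108055 -0.0487753   0.74053487 -1.48914163] [514.9001206   -7.05840841 402.21817591] [[-7.97610811e-01  1.42914887e-01  5.85996868e-01]
 [ 1.15463364e-01  9.89734863e-01 -8.42206192e-02]
 [-5.92017910e-01  4.85893295e-04 -8.05924661e-01]]
[ 65.67268841  10.82431145 -48.23546189] [-5.92017910e-01  4.85893295e-04 -8.05924661e-01]
```

```bash
python3 -m crank '[{"gripper":0,"tx":0.033,"ty":0.0054,"tz":-0.024,"roll":0},{"gripper":0,"tx":0.033,"ty":0.0054,"tz":-0.024,"roll":0},{"gripper":0,"tx":0.0255,"ty":0,"tz":0.0345,"roll":0},{"gripper":0,"tx":0.0255,"ty":0,"tz":0.0345,"roll":0},{"gripper":0,"tx":0.0255,"ty":0,"tz":0.0345,"roll":0},{"gripper":0,"tx":0.0255,"ty":0,"tz":0.0345,"roll":0},{"gripper":0,"tx":0.0255,"ty":0,"tz":0.0345,"roll":0},{"gripper":0,"tx":0.0255,"ty":0,"tz":0.0345,"roll":0}]'; python3 -m crank '[{"gripper":0,"tx":0.0255,"ty":0,"tz":0.0345,"roll":0},{"gripper":0,"tx":0,"ty":0,"tz":0,"roll":0}]'; python3 - <<'E'
from h import *
o=robot.get_obs();M=rot(o["tcp_rot"]).as_matrix();print(o["qpos"],o["position"],M)
print(M.T@(np.array([435.8,15.3,53])-o["position"]))
E
```

```text
clock: 14.15
position: [437.4, 9.9, 178.4]
tcp_rot: [0.308, 0.072, 0.948, -0.031]
wrist_force: [-0.3, -0.9, 0.2]
finger_gap: -0.003
grasp_force: 0.0
clock: 14.35
position: [440.1, 6.2, 173.7]
tcp_rot: [0.311, 0.074, 0.947, -0.037]
wrist_force: [0.4, -0.5, -0.6]
finger_gap: -0.0
grasp_force: 0.0
[-0.03304757  0.06088008  2.37046275 -0.88751459  0.12587095 -0.59582954] [440.12563209   6.17133091 173.67289457] [[-0.79567656  0.16351269  0.58323444]
 [ 0.11713819  0.98623624 -0.11669069]
 [-0.59428735 -0.02452902 -0.80387864]]
[76.22549437 11.25571596 93.41827467]
```

The wrist is nearing j5's lower limit of 0.07, so this lean isn't reachable so close in. I'll fit the arm's planar geometry to the logged poses to see where it is.

```bash
cat > kin.py <<'E'
import numpy as np
from scipy.optimize import fsolve
D=[(.3512,1.6525,1.1391,549.7,230.7),(.3331,1.6773,1.1315,540.1,231.2),(.2175,1.8904,1.0349,462.5,210.6),(.5585,1.8610,.7223,519.,51.6),(1.0588,.0479,2.0317,836.7,392.1),
(1.1309,.0206,1.878,888.3,344.1),(1.1817,.0207,1.5974,964.1,313.7),(1.1304,.0128,1.3665,1013.9,397.3),(-.13225,1.90108,.7405,514.95,402.2)]
A=[];b=[]
for q2,q3,q5,r,z in D:
    s=q2+q3;t=q2+q3+q5  # t=pi is down
    A+=[[1,np.sin(q2),np.sin(s),np.cos(s),np.sin(t),0],[0,np.cos(q2),np.cos(s),-np.sin(s),np.cos(t),1]];b+=[r,z]
x,res,rk,sv=np.linalg.lstsq(np.array(A),np.array(b),rcond=None)
def ik(r,z,tilt,g=(.6,1.6)):
    t=np.pi-tilt
    f=lambda q:[x[0]+x[1]*np.sin(q[0])+x[2]*np.sin(q.sum())+x[3]*np.cos(q.sum())+x[4]*np.sin(t)-r,
      x[5]+x[1]*np.cos(q[0])+x[2]*np.cos(q.sum())-x[3]*np.sin(q.sum())+x[4]*np.cos(t)-z]
    q,_,ok,_=fsolve(f,g,full_output=True); return q,t-q.sum(),ok
if __name__=="__main__":
    print(x.round(1),rk,np.abs(np.array(A)@x-b).max())
    for tl in (37,30,25,20,10,0):
        for r in (440,500,560,600,630): 
            q,q5,ok=ik(r,52,np.radians(tl));print(tl,r,q.round(2),round(q5,3),ok)
E
python3 kin.py
```

```text
[  1.6 487.4 437.8  40.  264.6 257.8] 6 0.3095513971915125
37 440 [0.45 2.45] -0.397 1
37 500 [0.49 2.31] -0.299 1
37 560 [0.54 2.17] -0.207 1
37 600 [0.57 2.07] -0.147 1
37 630 [0.6  1.99] -0.102 1
30 440 [0.4  2.38] -0.17 1
30 500 [0.46 2.24] -0.085 1
30 560 [0.52 2.1 ] -0.001 1
30 600 [0.56 2.  ] 0.054 1
30 630 [0.6  1.92] 0.097 1
25 440 [0.39 2.33] -0.019 1
25 500 [0.45 2.19] 0.06 1
25 560 [0.52 2.05] 0.139 1
25 600 [0.57 1.95] 0.193 1
25 630 [0.6  1.87] 0.234 1
20 440 [0.39 2.28] 0.123 1
20 500 [0.46 2.14] 0.198 1
20 560 [0.53 1.99] 0.275 1
20 600 [0.57 1.89] 0.328 1
20 630 [0.61 1.81] 0.369 1
10 440 [0.41 2.17] 0.385 1
10 500 [0.48 2.03] 0.457 1
10 560 [0.56 1.88] 0.533 1
10 600 [0.61 1.77] 0.587 1
10 630 [0.65 1.69] 0.628 1
0 440 [0.46 2.06] 0.624 1
0 500 [0.53 1.91] 0.698 1
0 560 [0.61 1.75] 0.777 1
0 600 [0.67 1.64] 0.833 1
0 630 [0.71 1.56] 0.876 1
```

The fit is good to 0.3 mm. Leaning 36° at r of 450 to 630 needs the flipped wrist (q4≈π). The range allows that only through positive q4, so the wrist has to pass to the right of the tool's bearing. I'll check j4 and j5 along such a path.

```bash
cat > wr.py <<'E'
from kin import *
def wrist(P,M):
    tz=M[:,2];W=np.array(P)-x[4]*tz; q1=np.arctan2(W[1],W[0]);R=np.hypot(W[0],W[1])
    f=lambda q:[x[0]+x[1]*np.sin(q[0])+x[2]*np.sin(q.sum())+x[3]*np.cos(q.sum())-R, x[5]+x[1]*np.cos(q[0])+x[2]*np.cos(q.sum())-x[3]*np.sin(q.sum())-W[2]]
    q,_,ok,_=fsolve(f,(.3,2.),full_output=True);s=q.sum()
    er=np.array([np.cos(q1),np.sin(q1),0]);el=np.array([-np.sin(q1),np.cos(q1),0]);ez=np.array([0,0,1])
    F=np.sin(s)*er+np.cos(s)*ez; G=np.cos(s)*er-np.sin(s)*ez   # G: direction q5 bends toward
    q5=np.arccos(tz@F); q4=np.arctan2(tz@el,tz@G); return q1,q,q5,q4,ok
E
python3 - <<'E'
from h import *; from wr import *
o=robot.get_obs();M=rot(o["tcp_rot"]).as_matrix();print(wrist(o["position"],M),o["qpos"])
for y in (-60,-110,-160):
    for z in (260,220,180,150,120): 
        q1,q,q5,q4,ok=wrist((440,y,z),M);print(y,z,round(q1,2),q.round(2),"q5 %.2f q4 %.2f"%(q5,q4),ok)
for X,y in ((455,12),(540,0),(620,-12)):
        q1,q,q5,q4,ok=wrist((X,y,53),M);print(X,y,round(q1,2),q.round(2),"q5 %.2f q4 %.2f"%(q5,q4),ok)
E
```

```text
(np.float64(0.12890023557523628), array([0.0637314 , 2.36652271]), np.float64(0.21610011087904296), np.float64(-1.0958947469685714), 1) [-0.03304757  0.06088008  2.37046275 -0.88751459  0.12587095 -0.59582954]
-60 260 -0.1 [-0.13  2.27] q5 0.37 q4 -0.16 1
-60 220 -0.1 [-0.05  2.32] q5 0.25 q4 -0.24 1
-60 180 -0.1 [0.05 2.36] q5 0.11 q4 -0.52 1
-60 150 -0.1 [0.13 2.39] q5 0.06 q4 -1.74 1
-60 120 -0.1 [0.22 2.41] q5 0.13 q4 -2.70 1
-110 260 -0.27 [-0.11  2.25] q5 0.37 q4 0.12 1
-110 220 -0.27 [-0.03  2.3 ] q5 0.24 q4 0.18 1
-110 180 -0.27 [0.06 2.34] q5 0.11 q4 0.41 1
-110 150 -0.27 [0.14 2.37] q5 0.04 q4 1.71 1
-110 120 -0.27 [0.23 2.39] q5 0.12 q4 2.78 1
-160 260 -0.42 [-0.07  2.21] q5 0.39 q4 0.36 1
-160 220 -0.42 [0.01 2.26] q5 0.28 q4 0.50 1
-160 180 -0.42 [0.09 2.31] q5 0.18 q4 0.86 1
-160 150 -0.42 [0.17 2.33] q5 0.14 q4 1.47 1
-160 120 -0.42 [0.25 2.35] q5 0.16 q4 2.15 1
455 12 0.14 [0.45 2.39] q5 0.37 q4 -2.56 1
540 0 0.08 [0.52 2.2 ] q5 0.25 q4 -2.43 1
620 -12 0.04 [0.59 2.01] q5 0.16 q4 -2.09 1
```

The joint angles show the arm plane sits 46.5 mm beside the wrist. I'll put that in the model and recheck the path.

```bash
sed -i 's/for q2,q3,q5,r,z in D:/for q2,q3,q5,r,z in D:\n    r=np.sqrt(r*r-46.5**2)/; ' kin.py; sed -i 's/q1=np.arctan2(W\[1\],W\[0\]);R=np.hypot(W\[0\],W\[1\])/R=np.hypot(W[0],W[1]);q1=np.arctan2(W[1],W[0])-np.arcsin(46.5\/R);R=np.sqrt(R*R-46.5**2)/' wr.py
python3 kin.py|head -1; python3 - <<'E'
from h import *; from wr import *
o=robot.get_obs();M=rot(o["tcp_rot"]).as_matrix();print(wrist(o["position"],M),o["qpos"])
for y in (10,-30,-60,-110,-160):
    for z in (260,220,180,150,120): 
        q1,q,q5,q4,ok=wrist((440,y,z),M);print(y,z,round(q1,2),q.round(2),"q5 %.2f q4 %.2f"%(q5,q4),ok)
for X,y in ((455,12),(540,0),(620,-12)):
        q1,q,q5,q4,ok=wrist((X,y,53),M);print(X,y,round(q1,2),q.round(2),"q5 %.2f q4 %.2f"%(q5,q4),ok)
E
```

```text
[ -0.8 488.  438.2  40.5 264.8 258. ] 6 0.20345358855013274
(np.float64(-0.03308548427306729), array([0.06130126, 2.36957567]), np.float64(0.12614646689521086), np.float64(-0.8845711838333582), 1) [-0.03304757  0.06088008  2.37046275 -0.88751459  0.12587095 -0.59582954]
10 260 -0.02 [-0.13  2.27] q5 0.39 q4 -0.28 1
10 220 -0.02 [-0.05  2.32] q5 0.27 q4 -0.41 1
10 180 -0.02 [0.05 2.36] q5 0.15 q4 -0.79 1
10 150 -0.02 [0.13 2.39] q5 0.11 q4 -1.62 1
10 120 -0.02 [0.22 2.41] q5 0.16 q4 -2.40 1
-30 260 -0.16 [-0.14  2.27] q5 0.37 q4 -0.06 1
-30 220 -0.16 [-0.06  2.32] q5 0.24 q4 -0.09 1
-30 180 -0.16 [0.04 2.37] q5 0.10 q4 -0.23 1
-30 150 -0.16 [0.12 2.4 ] q5 0.03 q4 -2.12 1
-30 120 -0.16 [0.21 2.42] q5 0.13 q4 -2.97 1
-60 260 -0.26 [-0.13  2.27] q5 0.37 q4 0.11 1
-60 220 -0.26 [-0.05  2.32] q5 0.24 q4 0.17 1
-60 180 -0.26 [0.04 2.37] q5 0.11 q4 0.39 1
-60 150 -0.26 [0.13 2.39] q5 0.04 q4 1.87 1
-60 120 -0.26 [0.22 2.41] q5 0.13 q4 2.83 1
-110 260 -0.43 [-0.11  2.25] q5 0.40 q4 0.36 1
-110 220 -0.43 [-0.03  2.3 ] q5 0.28 q4 0.51 1
-110 180 -0.43 [0.06 2.35] q5 0.18 q4 0.89 1
-110 150 -0.43 [0.14 2.37] q5 0.14 q4 1.54 1
-110 120 -0.43 [0.23 2.39] q5 0.17 q4 2.22 1
-160 260 -0.57 [-0.07  2.22] q5 0.45 q4 0.53 1
-160 220 -0.57 [0.   2.27] q5 0.35 q4 0.70 1
-160 180 -0.57 [0.09 2.31] q5 0.26 q4 1.02 1
-160 150 -0.57 [0.17 2.33] q5 0.22 q4 1.41 1
-160 120 -0.57 [0.25 2.35] q5 0.23 q4 1.86 1
455 12 -0.01 [0.45 2.4 ] q5 0.35 q4 -2.82 1
540 0 -0.04 [0.52 2.2 ] q5 0.23 q4 -2.72 1
620 -12 -0.06 [0.59 2.01] q5 0.12 q4 -2.41 1
```

The model now matches the measured joints exactly. The plan:

1. Rise and go right to y=-130.
2. Roll +180° so that j6 has room.
3. Descend, which flips j4 to about π.
4. Return to the groove line and roll another +180°, so the camera ends on the base side.

```bash
python3 -m crank '[{"gripper":0,"tx":-0.0255,"ty":-0.001,"tz":-0.0345,"roll":0},{"gripper":0,"tx":-0.0255,"ty":-0.001,"tz":-0.0345,"roll":0},{"gripper":0,"tx":-0.004,"ty":-0.034,"tz":0.004,"roll":0},{"gripper":0,"tx":-0.004,"ty":-0.034,"tz":0.004,"roll":0},{"gripper":0,"tx":-0.004,"ty":-0.034,"tz":0.004,"roll":0},{"gripper":0,"tx":-0.004,"ty":-0.034,"tz":0.004,"roll":0},{"gripper":0,"tx":0,"ty":0,"tz":0,"roll":8.5},{"gripper":0,"tx":0,"ty":0,"tz":0,"roll":8.5}]'; python3 -m crank '[{"gripper":0,"tx":0,"ty":0,"tz":0,"roll":8.5},{"gripper":0,"tx":0,"ty":0,"tz":0,"roll":8.5},{"gripper":0,"tx":0,"ty":0,"tz":0,"roll":8.5},{"gripper":0,"tx":0,"ty":0,"tz":0,"roll":8.5},{"gripper":0,"tx":0,"ty":0,"tz":0,"roll":8.5},{"gripper":0,"tx":0,"ty":0,"tz":0,"roll":8.5},{"gripper":0,"tx":0,"ty":0,"tz":0,"roll":8.5},{"gripper":0,"tx":0,"ty":0,"tz":0,"roll":8.5}]'; python3 -m crank '[{"gripper":0,"tx":0,"ty":0,"tz":0,"roll":8.5},{"gripper":0,"tx":0,"ty":0,"tz":0,"roll":8.5},{"gripper":0,"tx":0,"ty":0,"tz":0,"roll":8.5},{"gripper":0,"tx":0,"ty":0,"tz":0,"roll":8.5},{"gripper":0,"tx":0,"ty":0,"tz":0,"roll":8.5},{"gripper":0,"tx":0,"ty":0,"tz":0,"roll":8.5},{"gripper":0,"tx":0,"ty":0,"tz":0,"roll":8.5},{"gripper":0,"tx":0,"ty":0,"tz":0,"roll":8.5}]'; python3 -m crank '[{"gripper":0,"tx":0,"ty":0,"tz":0,"roll":8.5},{"gripper":0,"tx":0,"ty":0,"tz":0,"roll":8.5},{"gripper":0,"tx":0,"ty":0,"tz":0,"roll":8.5},{"gripper":0,"tx":0,"ty":0,"tz":0,"roll":0}]'; python3 - <<'E'
from h import *; from wr import *
o=robot.get_obs();M=rot(o["tcp_rot"]).as_matrix();print(o["position"],o["qpos"],M)
print(M.T@[0,0,1],M.T@[0,1,0],M.T@[1,0,0])
for z in (260,200,180,160,140,120,100): print(z,wrist((440,-130,z),M)[2:4])
E
```

```text
clock: 15.15
position: [440.7, -84.7, 227.3]
tcp_rot: [0.314, 0.22, 0.924, 0.001]
wrist_force: [0.1, 0.1, -0.1]
finger_gap: -0.001
grasp_force: 0.0
clock: 15.95
position: [440.8, -83.9, 227.3]
tcp_rot: [0.259, 0.699, 0.643, 0.177]
wrist_force: [-0.9, -0.3, 0.4]
finger_gap: -0.0
grasp_force: 0.0
clock: 16.75
position: [440.8, -83.9, 227.3]
tcp_rot: [0.116, 0.939, 0.142, 0.291]
wrist_force: [-0.2, -0.2, -0.1]
finger_gap: 0.003
grasp_force: 0.0
clock: 17.15
position: [440.6, -84.0, 227.1]
tcp_rot: [0.049, 0.947, -0.067, 0.309]
wrist_force: [0.3, -0.6, -0.2]
finger_gap: 0.003
grasp_force: 0.0
[440.63725792 -83.99453146 227.09602398] [-0.32678112 -0.05989379  2.30499165  0.22149611  0.26769454  1.19025791] [[ 0.79962819 -0.15731432  0.57952305]
 [-0.09612701 -0.98616316 -0.13506231]
 [ 0.59275151  0.05229182 -0.80368601]]
[ 0.59275151  0.05229182 -0.80368601] [-0.09612701 -0.98616316 -0.13506231] [ 0.79962819 -0.15731432  0.57952305]
260 (np.float64(0.40237485167622367), np.float64(0.3751373127075673))
200 (np.float64(0.23116433872378447), np.float64(0.676752082911165))
180 (np.float64(0.18279527672011436), np.float64(0.9097209476007806))
160 (np.float64(0.15030061646983503), np.float64(1.280820914320518))
140 (np.float64(0.1465453487752183), np.float64(1.7574887866832447))
120 (np.float64(0.1742829454573992), np.float64(2.16701493532226))
100 (np.float64(0.2220843082827989), np.float64(2.432137031684794))
```

```bash
python3 -m crank '[{"gripper":0,"tx":0.0024,"ty":0.0245,"tz":0.0034,"roll":0},{"gripper":0,"tx":0.0024,"ty":0.0245,"tz":0.0034,"roll":0},{"gripper":0,"tx":-0.012,"ty":-0.001,"tz":0.016,"roll":0},{"gripper":0,"tx":-0.012,"ty":-0.001,"tz":0.016,"roll":0},{"gripper":0,"tx":-0.006,"ty":-0.0005,"tz":0.008,"roll":0},{"gripper":0,"tx":-0.006,"ty":-0.0005,"tz":0.008,"roll":0},{"gripper":0,"tx":-0.005,"ty":-0.0005,"tz":0.0065,"roll":0},{"gripper":0,"tx":-0.005,"ty":-0.0005,"tz":0.0065,"roll":0}]'; python3 -m crank '[{"gripper":0,"tx":-0.005,"ty":-0.0005,"tz":0.0065,"roll":0},{"gripper":0,"tx":-0.005,"ty":-0.0005,"tz":0.0065,"roll":0},{"gripper":0,"tx":-0.005,"ty":-0.0005,"tz":0.0065,"roll":0},{"gripper":0,"tx":-0.005,"ty":-0.0005,"tz":0.0065,"roll":0},{"gripper":0,"tx":-0.005,"ty":-0.0005,"tz":0.0065,"roll":0},{"gripper":0,"tx":-0.006,"ty":-0.0005,"tz":0.008,"roll":0},{"gripper":0,"tx":-0.006,"ty":-0.0005,"tz":0.008,"roll":0},{"gripper":0,"tx":0,"ty":0,"tz":0,"roll":0}]'; python3 - <<'E'
from h import *; from wr import *
o=robot.get_obs();M=rot(o["tcp_rot"]).as_matrix();P=o["position"];print(P,o["qpos"],M)
for y in (-130,-90,-50,-10,15): print(y,wrist((P[0],y,P[2]),M)[2:4])
for X in ((430,16,100),(430,16,56),(500,6,56),(560,-4,56),(625,-13,56)): print(X,wrist(X,M)[2:4])
E
```

```text
clock: 17.95
position: [439.5, -134.4, 149.8]
tcp_rot: [0.052, 0.948, -0.064, 0.309]
wrist_force: [0.5, 0.1, 0.9]
finger_gap: 0.001
grasp_force: 0.0
clock: 18.75
position: [437.8, -134.0, 87.9]
tcp_rot: [0.051, 0.948, -0.065, 0.307]
wrist_force: [-0.1, -0.2, -0.2]
finger_gap: -0.004
grasp_force: 0.0
[ 437.80587651 -134.01272846   87.94901704] [-0.48486317  0.33483085  2.39563871  2.51683531  0.25437691 -1.26301652] [[ 0.80256219 -0.15405247  0.57633477]
 [-0.09076738 -0.98636799 -0.13725696]
 [ 0.58962294  0.05784485 -0.80560459]]
-130 (np.float64(0.25191217319994186), np.float64(2.5438936003802395))
-90 (np.float64(0.24191887857717223), np.float64(2.858761577843527))
-50 (np.float64(0.2417505079567489), np.float64(-3.086214350529782))
-10 (np.float64(0.25272960367406866), np.float64(-2.7473473964152695))
15 (np.float64(0.2651718352048624), np.float64(-2.5460576008962112))
(430, 16, 100) (np.float64(0.23707003162756948), np.float64(-2.4524172567688995))
(430, 16, 56) (np.float64(0.37838313879882773), np.float64(-2.725411736024101))
(500, 6, 56) (np.float64(0.2770799481852146), np.float64(-2.644915942935127))
(560, -4, 56) (np.float64(0.19785144523765297), np.float64(-2.5032825247524615))
(625, -13, 56) (np.float64(0.12777247654833795), np.float64(-2.118188103094773))
```

The flip worked (q4=2.52, j5=0.25). Now to the groove line behind the tail, then roll +180° so the camera faces the base.

```bash
python3 -m crank '[{"gripper":0,"tx":-0.004,"ty":-0.0293,"tz":-0.005,"roll":0},{"gripper":0,"tx":-0.004,"ty":-0.0293,"tz":-0.005,"roll":0},{"gripper":0,"tx":-0.004,"ty":-0.0293,"tz":-0.005,"roll":0},{"gripper":0,"tx":-0.004,"ty":-0.0293,"tz":-0.005,"roll":0},{"gripper":0,"tx":-0.004,"ty":-0.0293,"tz":-0.005,"roll":0},{"gripper":0,"tx":0,"ty":0,"tz":0,"roll":8.5},{"gripper":0,"tx":0,"ty":0,"tz":0,"roll":8.5},{"gripper":0,"tx":0,"ty":0,"tz":0,"roll":8.5}]'; python3 -m crank '[{"gripper":0,"tx":0,"ty":0,"tz":0,"roll":8.5},{"gripper":0,"tx":0,"ty":0,"tz":0,"roll":8.5},{"gripper":0,"tx":0,"ty":0,"tz":0,"roll":8.5},{"gripper":0,"tx":0,"ty":0,"tz":0,"roll":8.5},{"gripper":0,"tx":0,"ty":0,"tz":0,"roll":8.5},{"gripper":0,"tx":0,"ty":0,"tz":0,"roll":8.5},{"gripper":0,"tx":0,"ty":0,"tz":0,"roll":8.5},{"gripper":0,"tx":0,"ty":0,"tz":0,"roll":8.5}]'; python3 -m crank '[{"gripper":0,"tx":0,"ty":0,"tz":0,"roll":8.5},{"gripper":0,"tx":0,"ty":0,"tz":0,"roll":8.5},{"gripper":0,"tx":0,"ty":0,"tz":0,"roll":8.5},{"gripper":0,"tx":0,"ty":0,"tz":0,"roll":8.5},{"gripper":0,"tx":0,"ty":0,"tz":0,"roll":8.5},{"gripper":0,"tx":0,"ty":0,"tz":0,"roll":8.5},{"gripper":0,"tx":0,"ty":0,"tz":0,"roll":8.5},{"gripper":0,"tx":0,"ty":0,"tz":0,"roll":8.5}]'; python3 -m crank '[{"gripper":0,"tx":0,"ty":0,"tz":0,"roll":8.5},{"gripper":0,"tx":0,"ty":0,"tz":0,"roll":8.5},{"gripper":0,"tx":0,"ty":0,"tz":0,"roll":1.5},{"gripper":0,"tx":0,"ty":0,"tz":0,"roll":0}]'; python3 - <<'E'
from h import *; from wr import *
o=robot.get_obs();M=rot(o["tcp_rot"]).as_matrix();P=o["position"];print(P,o["qpos"],M)
h=np.array([np.cos(np.radians(8.4)),-np.sin(np.radians(8.4)),0])
print("fwd",M.T@h,"up",M.T@[0,0,1])
t=np.array([518.5,3,0])-86*h; t[2]=55; print("to start",t,M.T@(t-P))
p=robot.camera_params("wrist");im=robot.camera("wrist")[:,:,::-1];cv2.imwrite("pics/w6.png",im)
E
```

```text
clock: 19.55
position: [432.8, 2.5, 89.9]
tcp_rot: [-0.02, 0.909, -0.275, 0.313]
wrist_force: [-0.1, -0.5, 0.3]
finger_gap: -0.002
grasp_force: 0.0
clock: 20.35
position: [432.8, 2.1, 89.9]
tcp_rot: [0.192, -0.6, 0.736, -0.248]
wrist_force: [-0.8, -0.8, -0.3]
finger_gap: 0.001
grasp_force: 0.0
clock: 21.15
position: [432.8, 2.1, 89.9]
tcp_rot: [0.298, -0.085, 0.946, -0.099]
wrist_force: [1.0, -0.9, -1.0]
finger_gap: -0.001
grasp_force: 0.0
clock: 21.55
position: [432.5, 2.1, 89.5]
tcp_rot: [0.309, 0.064, 0.947, -0.051]
wrist_force: [0.3, 0.3, 0.8]
finger_gap: -0.002
grasp_force: 0.0
[432.4713102    2.06858875  89.52491499] [-0.03023089  0.31018124  2.44105171  3.61057287  0.26501998  1.18250363] [[-0.80049589  0.15306747  0.5794624 ]
 [ 0.09023219  0.98659631 -0.13596276]
 [-0.59250694 -0.05655147 -0.80357791]]
fwd [-0.80508983  0.00730044  0.59310797] up [-0.59250694 -0.05655147 -0.80357791]
to start [433.42257937  15.56314046  55.        ] [20.91240763 15.41171799 26.45992724]
```

View pics/w6.png

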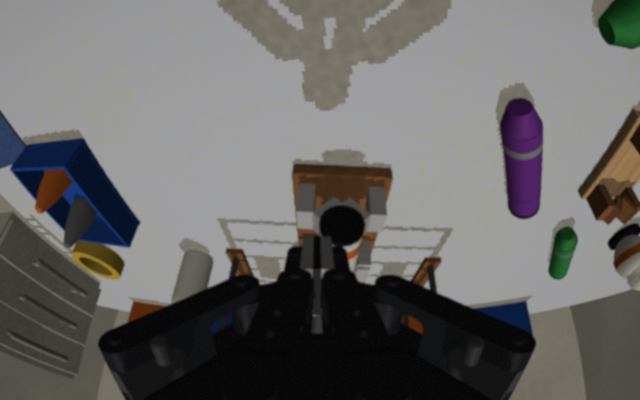

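The wrist view shows the tail disc at (343,224) in the near posts, just ahead of the closed fingertips at (317,265). Next I'll line up behind it and check its lateral position by a dark mask.

```bash
python3 - <<'E'
from h import *
p=robot.camera_params("wrist");im=cv2.imread("pics/w6.png")
m=(im.sum(2)<75).astype(np.uint8);m[245:]=0;m[:190]=0;m[:,:315]=0;m[:,375:]=0
v,u=np.nonzero(m);print(len(u),u.min(),u.max(),v.min(),v.max())
c=plane(p,(u.min()+u.max())/2,(v.min()+v.max())/2,50,True);print(c)
h=np.array([.9893,-.1461]);n=np.array([.1461,.9893]);d=c[:2]-[518.5,3];print("along",d@h,"lat",d@n)
E
python3 -m crank '[{"gripper":0,"tx":0.011,"ty":0.008,"tz":0.014,"roll":0},{"gripper":0,"tx":0.011,"ty":0.0075,"tz":0.014,"roll":0},{"gripper":0,"tx":0,"ty":0,"tz":0,"roll":0},{"gripper":0,"tx":0,"ty":0,"tz":0,"roll":0}]'; python3 - <<'E'
from h import *
o=robot.get_obs();P=o["position"];h=np.array([.9893,-.1461]);n=np.array([.1461,.9893]);d=P[:2]-[518.5,3];print("along",d@h,"lat",d@n,P)
E
```

```text
1345 315 363 206 244
[464.30850478   9.57014907  50.        ]
along -54.57154499700566 lat -1.4175289788523555
clock: 22.0
position: [432.9, 15.6, 52.6]
tcp_rot: [0.308, 0.065, 0.948, -0.051]
wrist_force: [1.3, 0.1, -0.3]
finger_gap: 0.001
grasp_force: 0.0
along -86.49309938952364 lat -0.03293626543160144 [432.93267315  15.60330556  52.61247665]
```

Aligned to within about 1 mm. I'll push gently and watch the force.

```bash
python3 -m crank '[{"gripper":0,"tx":-0.0064,"ty":0,"tz":0.0047,"roll":0},{"gripper":0,"tx":-0.0064,"ty":0,"tz":0.0047,"roll":0},{"gripper":0,"tx":-0.0032,"ty":0,"tz":0.00237,"roll":0},{"gripper":0,"tx":-0.0032,"ty":0,"tz":0.00237,"roll":0},{"gripper":0,"tx":-0.0032,"ty":0,"tz":0.00237,"roll":0},{"gripper":0,"tx":-0.004,"ty":0,"tz":0.003,"roll":0},{"gripper":0,"tx":-0.004,"ty":0,"tz":0.003,"roll":0}]'; cat > st.py <<'E'
from h import *
o=robot.get_obs();P=o["position"];h=np.array([.9893,-.1461]);n=np.array([.1461,.9893]);d=P[:2]-[518.5,3]
print("along %.1f lat %.1f z %.1f F %.1f"%(d@h,d@n,P[2],-o["wrist_force"][:2]@h),o["wrist_force"].round(1),o["qpos"].round(2))
E
python3 st.py; python3 -m crank '[{"gripper":0,"tx":-0.0064,"ty":0,"tz":0.0047,"roll":0},{"gripper":0,"tx":-0.0064,"ty":0,"tz":0.0047,"roll":0},{"gripper":0,"tx":-0.0064,"ty":0,"tz":0.0047,"roll":0},{"gripper":0,"tx":-0.0064,"ty":0,"tz":0.0047,"roll":0}]' >/dev/null; python3 st.py
```

```text
clock: 22.7
position: [470.5, 9.6, 52.4]
tcp_rot: [0.309, 0.066, 0.948, -0.05]
wrist_force: [-3.5, -0.5, 2.5]
finger_gap: -0.005
grasp_force: 1.7
along -48.5 lat -0.5 z 52.4 F 3.4 [-3.5 -0.5  2.5] [-0.    0.47  2.36  3.57  0.33  1.26]
along -16.0 lat -0.8 z 52.4 F 1.6 [-1.6  0.1  0.1] [-0.02  0.49  2.28  3.6   0.29  1.21]
```

```bash
python3 -m crank '[{"gripper":0,"tx":-0.0064,"ty":0.0003,"tz":0.0047,"roll":0},{"gripper":0,"tx":-0.0064,"ty":0.0003,"tz":0.0047,"roll":0},{"gripper":0,"tx":-0.0064,"ty":0.0003,"tz":0.0047,"roll":0},{"gripper":0,"tx":-0.0064,"ty":0.0003,"tz":0.0047,"roll":0}]' >/dev/null; python3 st.py;  python3 -m crank '[{"gripper":0,"tx":-0.0064,"ty":0.0003,"tz":0.0047,"roll":0},{"gripper":0,"tx":-0.0064,"ty":0.0003,"tz":0.0047,"roll":0},{"gripper":0,"tx":-0.0064,"ty":0.0003,"tz":0.0047,"roll":0},{"gripper":0,"tx":-0.004,"ty":0,"tz":0.003,"roll":0}]' >/dev/null; python3 st.py
python3 - <<'E'
from h import *
im=robot.camera("side")[:,:,::-1];cv2.imwrite("pics/side7.png",im)
im=robot.camera("wrist")[:,:,::-1];cv2.imwrite("pics/w7.png",im)
E
```

```text
along 15.6 lat 0.0 z 52.4 F 1.4 [-1.5 -0.6  0.1] [-0.03  0.52  2.21  3.67  0.24  1.13]
along 44.6 lat 0.7 z 52.4 F 2.7 [-2.6  1.  -0.2] [-0.03  0.54  2.14  3.75  0.21  1.04]
```

```bash
python3 -m crank '[{"gripper":0,"tx":-0.004,"ty":-0.0002,"tz":0.003,"roll":0},{"gripper":0,"tx":-0.004,"ty":-0.0002,"tz":0.003,"roll":0},{"gripper":0,"tx":-0.0032,"ty":-0.0001,"tz":0.00237,"roll":0},{"gripper":0,"tx":-0.0024,"ty":0,"tz":0.0018,"roll":0}]' >/dev/null; python3 st.py;  python3 -m crank '[{"gripper":0,"tx":-0.0016,"ty":0,"tz":0.0012,"roll":0},{"gripper":0,"tx":-0.0016,"ty":0,"tz":0.0012,"roll":0}]' >/dev/null; python3 st.py;  python3 -m crank '[{"gripper":0,"tx":-0.0016,"ty":0,"tz":0.0012,"roll":0},{"gripper":0,"tx":-0.0008,"ty":0,"tz":0.0006,"roll":0}]' >/dev/null; python3 st.py
```

```text
along 61.1 lat 0.0 z 52.3 F 3.5 [-3.4  1.2  1.1] [-0.04  0.56  2.1   3.81  0.19  0.98]
along 64.9 lat -0.0 z 52.2 F 3.2 [-3.1  1.1  1.5] [-0.04  0.56  2.09  3.82  0.18  0.96]
along 67.9 lat -0.1 z 52.2 F 2.9 [-2.7  1.6  2. ] [-0.04  0.56  2.09  3.83  0.18  0.95]
```

```bash
echo 'import sys; F=-o["wrist_force"][:2]@h; sys.exit(int(F>7.5))' >> st.py
A() { python3 st.py || exit; }
python3 -m crank '[{"gripper":0,"tx":-0.0008,"ty":0,"tz":0.0006,"roll":0},{"gripper":0,"tx":-0.0008,"ty":0,"tz":0.0006,"roll":0}]' >/dev/null;A
python3 -m crank '[{"gripper":0,"tx":-0.0008,"ty":0,"tz":0.0006,"roll":0},{"gripper":0,"tx":-0.0008,"ty":0,"tz":0.0006,"roll":0}]' >/dev/null;A
python3 -m crank '[{"gripper":0,"tx":-0.0008,"ty":0,"tz":0.0006,"roll":0},{"gripper":0,"tx":-0.0008,"ty":0,"tz":0.0006,"roll":0}]' >/dev/null;A
python3 -m crank '[{"gripper":0,"tx":-0.0008,"ty":0,"tz":0.0006,"roll":0},{"gripper":0,"tx":-0.0008,"ty":0,"tz":0.0006,"roll":0}]' >/dev/null;A
python3 -m crank '[{"gripper":0,"tx":-0.0008,"ty":0,"tz":0.0006,"roll":0},{"gripper":0,"tx":-0.0008,"ty":0,"tz":0.0006,"roll":0}]' >/dev/null;A
```

```text
along 69.8 lat -0.1 z 52.2 F 3.5 [-3.3  1.3  1.7] [-0.04  0.57  2.08  3.84  0.17  0.94]
along 71.9 lat -0.1 z 52.2 F 3.4 [-3.2  1.3  1.8] [-0.04  0.57  2.08  3.85  0.17  0.93]
along 73.9 lat -0.2 z 52.2 F 3.4 [-3.2  1.6  1.6] [-0.04  0.57  2.07  3.86  0.17  0.92]
along 75.9 lat -0.2 z 52.2 F 2.7 [-2.4  2.2  2.1] [-0.04  0.57  2.07  3.87  0.17  0.91]
along 77.9 lat -0.2 z 52.1 F 3.5 [-3.5  0.7  1.9] [-0.04  0.57  2.06  3.88  0.17  0.9 ]
```

```bash
A() { python3 st.py || exit; }
python3 -m crank '[{"gripper":0,"tx":-0.0008,"ty":0,"tz":0.0006,"roll":0},{"gripper":0,"tx":-0.0008,"ty":0,"tz":0.0006,"roll":0}]' >/dev/null;A
python3 -m crank '[{"gripper":0,"tx":-0.0008,"ty":0,"tz":0.0006,"roll":0},{"gripper":0,"tx":-0.0008,"ty":0,"tz":0.0006,"roll":0}]' >/dev/null;A
python3 -m crank '[{"gripper":0,"tx":-0.0008,"ty":0,"tz":0.0006,"roll":0},{"gripper":0,"tx":-0.0008,"ty":0,"tz":0.0006,"roll":0}]' >/dev/null;A
python3 -m crank '[{"gripper":0,"tx":-0.0008,"ty":0,"tz":0.0006,"roll":0},{"gripper":0,"tx":-0.0008,"ty":0,"tz":0.0006,"roll":0}]' >/dev/null;A
python3 -m crank '[{"gripper":0,"tx":-0.0008,"ty":0,"tz":0.0006,"roll":0},{"gripper":0,"tx":-0.0008,"ty":0,"tz":0.0006,"roll":0}]' >/dev/null;A
python3 -m crank '[{"gripper":0,"tx":-0.0008,"ty":0,"tz":0.0006,"roll":0},{"gripper":0,"tx":-0.0008,"ty":0,"tz":0.0006,"roll":0}]' >/dev/null;A
```

```text
along 79.9 lat -0.2 z 52.1 F 3.2 [-3.1  1.   2.6] [-0.04  0.58  2.06  3.89  0.16  0.89]
along 81.9 lat -0.2 z 52.1 F 2.8 [-2.5  1.8  3. ] [-0.04  0.58  2.05  3.9   0.16  0.88]
along 83.9 lat -0.3 z 52.1 F 2.1 [-2.   1.1  3.2] [-0.04  0.58  2.05  3.91  0.16  0.87]
along 85.9 lat -0.3 z 52.0 F 3.6 [-3.3  1.7  2.8] [-0.05  0.58  2.04  3.92  0.16  0.85]
along 87.9 lat -0.3 z 52.1 F 3.4 [-3.4  0.8  3.2] [-0.05  0.58  2.04  3.93  0.15  0.84]
along 89.9 lat -0.3 z 52.0 F 3.0 [-2.9  1.   1.7] [-0.05  0.59  2.03  3.95  0.15  0.83]
```

```bash
A() { python3 st.py || exit; }
python3 -m crank '[{"gripper":0,"tx":-0.0008,"ty":0,"tz":0.0006,"roll":0}]' >/dev/null;A
python3 -m crank '[{"gripper":0,"tx":-0.0008,"ty":0,"tz":0.0006,"roll":0}]' >/dev/null;A
python3 -m crank '[{"gripper":0,"tx":-0.0008,"ty":0,"tz":0.0006,"roll":0}]' >/dev/null;A
python3 -m crank '[{"gripper":0,"tx":-0.0008,"ty":0,"tz":0.0006,"roll":0}]' >/dev/null;A
python3 -m crank '[{"gripper":0,"tx":-0.0008,"ty":0,"tz":0.0006,"roll":0}]' >/dev/null;A
python3 -m crank '[{"gripper":0,"tx":-0.0008,"ty":0,"tz":0.0006,"roll":0}]'|head -1;A
```

```text
along 90.9 lat -0.4 z 52.0 F 3.3 [-3.1  2.   3.5] [-0.05  0.59  2.03  3.95  0.15  0.82]
along 91.9 lat -0.4 z 52.0 F 3.4 [-3.2  1.4  2.3] [-0.05  0.59  2.03  3.96  0.15  0.82]
along 92.9 lat -0.4 z 52.0 F 3.5 [-3.3  1.4  2.4] [-0.05  0.59  2.03  3.96  0.15  0.81]
along 93.8 lat -0.4 z 51.9 F 7.1 [-7.   1.4  4.8] [-0.05  0.59  2.02  3.97  0.15  0.8 ]
along 94.5 lat -0.4 z 51.9 F 8.6 [-8.4  2.1  8. ] [-0.05  0.59  2.02  3.98  0.15  0.8 ]
```

Pin contact was at about 93.3, so home should be near 103. Continuing in small steps with a higher abort threshold.

```bash
sed -i 's/F>7.5/F>11.3/' st.py
A() { python3 st.py || exit; }
python3 -m crank '[{"gripper":0,"tx":-0.0008,"ty":0,"tz":0.0006,"roll":0}]' >/dev/null;A
python3 -m crank '[{"gripper":0,"tx":-0.0008,"ty":0,"tz":0.0006,"roll":0}]' >/dev/null;A
python3 -m crank '[{"gripper":0,"tx":-0.0008,"ty":0,"tz":0.0006,"roll":0}]' >/dev/null;A
python3 -m crank '[{"gripper":0,"tx":-0.0008,"ty":0,"tz":0.0006,"roll":0}]' >/dev/null;A
python3 -m crank '[{"gripper":0,"tx":-0.0008,"ty":0,"tz":0.0006,"roll":0}]' >/dev/null;A
python3 -m crank '[{"gripper":0,"tx":-0.0008,"ty":0,"tz":0.0006,"roll":0}]' |head -1;A
```

```text
along 95.4 lat -0.4 z 51.9 F 8.6 [-8.4  1.5  7. ] [-0.05  0.59  2.02  3.98  0.15  0.79]
along 96.4 lat -0.4 z 51.9 F 9.1 [-9.   1.9  7.1] [-0.05  0.59  2.02  3.99  0.14  0.78]
along 97.4 lat -0.4 z 51.9 F 8.6 [-8.6  0.3  6.5] [-0.05  0.59  2.01  4.    0.14  0.78]
along 98.4 lat -0.4 z 51.9 F 9.5 [-9.3  2.   7. ] [-0.05  0.59  2.01  4.    0.14  0.77]
along 99.4 lat -0.4 z 51.9 F 8.3 [-8.2  1.3  7.8] [-0.05  0.6   2.01  4.01  0.14  0.76]
clock: 28.1
along 100.4 lat -0.4 z 51.9 F 9.2 [-9.1  1.9  7.2] [-0.05  0.6   2.01  4.02  0.14  0.76]
```

```bash
A() { python3 st.py || exit; }
python3 -m crank '[{"gripper":0,"tx":-0.0008,"ty":0,"tz":0.0006,"roll":0}]' >/dev/null;A
python3 -m crank '[{"gripper":0,"tx":-0.0004,"ty":0,"tz":0.0003,"roll":0}]' >/dev/null;A
python3 -m crank '[{"gripper":0,"tx":-0.0004,"ty":0,"tz":0.0003,"roll":0}]' >/dev/null;A
python3 -m crank '[{"gripper":0,"tx":-0.0003,"ty":0,"tz":0.0002,"roll":0}]' >/dev/null;A
python3 -m crank '[{"gripper":0,"tx":-0.0003,"ty":0,"tz":0.0002,"roll":0}]' >/dev/null;A
python3 -m crank '[{"gripper":0,"tx":-0.0003,"ty":0,"tz":0.0002,"roll":0}]' >/dev/null;A
python3 -m crank '[{"gripper":0,"tx":-0.0003,"ty":0,"tz":0.0002,"roll":0}]' >/dev/null;A
python3 -m crank '[{"gripper":0,"tx":-0.0003,"ty":0,"tz":0.0002,"roll":0}]' |head -1;A
```

```text
along 101.5 lat -0.4 z 51.9 F 7.7 [-7.6  1.3  6.7] [-0.05  0.6   2.01  4.02  0.14  0.75]
along 102.0 lat -0.5 z 51.8 F 7.7 [-7.6  1.4  6.7] [-0.05  0.6   2.    4.03  0.14  0.74]
along 102.4 lat -0.4 z 51.8 F 8.0 [-7.7  2.4  5.1] [-0.05  0.6   2.    4.03  0.14  0.74]
along 102.8 lat -0.4 z 51.9 F 7.7 [-7.6  1.3  6.4] [-0.05  0.6   2.    4.03  0.14  0.74]
along 103.2 lat -0.4 z 51.9 F 7.1 [-6.9  2.2  6.5] [-0.05  0.6   2.    4.04  0.14  0.73]
along 103.6 lat -0.4 z 51.9 F 7.7 [-7.6  1.8  5.7] [-0.05  0.6   2.    4.04  0.14  0.73]
along 103.7 lat -0.4 z 51.8 F 10.6 [-10.4   2.3   7.9] [-0.05  0.6   2.    4.04  0.14  0.73]
clock: 28.9
along 103.8 lat -0.4 z 51.8 F 15.2 [-14.9   3.1  11.4] [-0.05  0.6   2.    4.05  0.14  0.73]
```

The force rises steeply to 15 N after about 10.4 mm of pin travel, so it's home. Backing straight off.

```bash
python3 -m crank '[{"gripper":0,"tx":0.0016,"ty":0,"tz":-0.0012,"roll":0},{"gripper":0,"tx":0.004,"ty":0,"tz":-0.003,"roll":0},{"gripper":0,"tx":0.012,"ty":0,"tz":-0.0089,"roll":0},{"gripper":0,"tx":0.012,"ty":0,"tz":-0.0089,"roll":0},{"gripper":0,"tx":0.012,"ty":0,"tz":-0.0089,"roll":0},{"gripper":0,"tx":0.012,"ty":0,"tz":-0.0089,"roll":0},{"gripper":0,"tx":0.012,"ty":0,"tz":-0.0089,"roll":0},{"gripper":0,"tx":0.012,"ty":0,"tz":-0.0089,"roll":0}]'>/dev/null; python3 -m crank '[{"gripper":0,"tx":0.004,"ty":0,"tz":-0.015,"roll":0},{"gripper":0,"tx":0,"ty":0,"tz":0,"roll":0},{"gripper":0,"tx":0,"ty":0,"tz":0,"roll":0}]'; python3 st.py; python3 - <<'E'
from h import *
p=robot.camera_params("wrist");im=np.ascontiguousarray(robot.camera("wrist")[:,:,::-1]);cv2.imwrite("pics/w8.png",im)
T=np.ascontiguousarray(robot.camera("side")[:,:,::-1]);cv2.imwrite("pics/side8.png",T)
h=np.array([.9893,-.1461,0]);n=np.array([.1461,.9893,0]);O=np.array([518.5,3,0])
t=O+112*h+[0,0,50];a=proj(p,t,True);print("tail expected px",a)
# dark tail disc near there
x,y=a.astype(int);w=im[y-15:y+15,x-25:x+26].sum(2);m=(w<75)
v,u=np.nonzero(m);print(len(u));
if len(u): c=plane(p,u.mean()+x-25,v.mean()+y-15,50,True);print(c,(c-O)@h,(c-O)@n)
# any tail/pin shift, bystanders compare side images
s0=cv2.imread("pics/side5.png").astype(int);d=(np.abs(s0-T).sum(2)>90).astype(np.uint8)
k,_,st,ce=cv2.connectedComponentsWithStats(d)
print([(s[:4].tolist(),int(s[4])) for s in st[1:] if s[4]>25])
E
```

```text
clock: 30.0
position: [515.5, 4.7, 62.4]
tcp_rot: [0.309, 0.066, 0.947, -0.05]
wrist_force: [-0.1, -0.3, 0.4]
finger_gap: -0.0
grasp_force: 0.0
along -3.2 lat 1.2 z 62.4 F 0.0 [-0.1 -0.3  0.4] [-0.02  0.47  2.25  3.69  0.25  1.12]
tail expected px [317.74749149 305.0452059 ]
1312
[628.55688213 -13.84979027  50.        ] 111.34102785271257 -0.5901870358362089
[([0, 0, 111, 280], 10539), ([137, 0, 195, 177], 10408), ([82, 48, 70, 52], 1181), ([153, 64, 189, 166], 9475), ([101, 115, 38, 100], 1869), ([376, 183, 8, 6], 29), ([359, 186, 23, 17], 154), ([353, 194, 8, 11], 64), ([277, 227, 13, 14], 60), ([286, 228, 13, 7], 28), ([250, 239, 14, 7], 48), ([286, 239, 14, 10], 54), ([195, 243, 46, 25], 232), ([275, 243, 10, 12], 30), ([301, 243, 8, 14], 45), ([290, 250, 11, 8], 27), ([241, 259, 42, 34], 368), ([205, 266, 32, 32], 451), ([151, 271, 38, 29], 227), ([195, 294, 44, 23], 154), ([7, 296, 56, 104], 2860), ([91, 306, 18, 36], 77), ([182, 315, 12, 8], 32), ([75, 318, 11, 19], 57)]
```

```bash
python3 -c "
from workcell import robot
print(robot.hand_in())"
```

```text
the job is handed in; nothing more can be done
None
```

The rocket was laid in the groove and slid in under the rack until the force rose steeply to 15 N after about 10 mm of pin travel, so the pin should be fully in. The arm then backed clear, and I handed the job in at about 30 s with no result returned.

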